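Add a sprayed board to the drying pile

ROBOT

A 6-joint arm with a two-finger parallel gripper is mounted at the origin on the work surface. World frame = base frame: x ahead of the robot, y to its left, z up, the work surface at z = 0. Lengths are in m, angles in rad, forces in N, time in s.
With the tool pointing down it reaches from about 0.3 to 0.95 m from the base axis. Payload 3.1 kg.
Tool frame: the origin (TCP) lies on the centre line of the jaws, within the pads' length; the fingertips stand 8 mm ahead of it and the grasp point (between the pads) lies 11 mm behind it; z points along the fingers, y is the direction in which the jaws open and shut (so a half turn about z gives the same grasp; the last joint's range is limited). The gripper opens to 85 mm and grips with 20 to 120 N. Pads are 22 mm wide; open, the fingers measure 114 mm over their backs; the gripper's body (76 mm by 85 mm) begins 54 mm behind the grasp point. The pads swing forward as they close: fully open they stand 13 mm farther back than shut.
Start: joints at [-1.406, 0.308, 1.634, -0, 1.2, -0.07], TCP at [0.145, -0.608, 0.239] pointing down, gripper open.
Joint ranges: [-3.06, 3.06], [-0.79, 1.96], [0.05, 2.63], [-1.19, 4.34], [0.05, 2.64], [-2.94, 2.94]. Speed limits (rad/s): [2.79, 2.79, 3.14, 3.14, 3.14, 3.14].

INTERFACE

Orientations are given as [roll, pitch, yaw] about the fixed x, y, z axes, in that order (R = Rz(yaw) Ry(pitch) Rx(roll)).
In Python, from plant import sensors, read_camera, hand_in gives the robot as it stands. The module is installed in compiled form; this text tells all that it offers.
- The arm moves only by the tool servo_tool, never from a script. Its argument "steps" is a list of rows, each an object of numbers: "x", "y", "z": the shift along the tool's x, y, z in mm; "wx", "wy", "wz": the turn, a rotation vector about the tool's x, y, z in degrees. A call has exactly 10 rows; each row is the pose to reach, as a shift and turn from the pose measured when the call began, along the tool's axes at that moment; what a row does not reach only later rows make up. A row lasts 1/8 s, in which the tool goes at most 62.5 mm and 10.7 degrees, less where a joint would pass 70% of its speed; a pose out of reach is approached as far as the arm can. A call with a gripper value outside its range is refused whole. "gripper" is the finger opening in mm, from 0 to 85.4, set as the call begins (left out, the last holds). The fingers move at their own pace and stop on an object; the grip force is fixed at half the most. Time passes only in rows, so rows that repeat a pose let the fingers close, or fill a call up. It gives the time, the measured TCP pose, the force and the opening at its end, in the units of the state.
- sensors.get_obs(): the state, without advancing time (a new reading comes with each control period).
- read_camera(name): name is "scene" or "top"; returns a dict with "pixels" (400x640x3 uint8, red, green, blue), "range_z" (400x640 float32, m along the optical axis (not along the pixel's ray), 0 where there is no reading), "fov_y" (degrees; the focal length in pixels is half the picture's height over the tangent of half this angle, whatever the lens; pixels are square), "cx", "cy" (the principal point, pixels), "extrinsics" (4x4, takes a point from world to camera coordinates). Camera axes: x right, y down, z forward; pixel columns grow to the right and rows downward; lengths in m; the calibration is good to about 2 mm. A picture is of the moment at which its call begins.
- hand_in(): hands the job in, once; it reports no verdict.
The state is a dict: "time": time; "joint_positions": joint angles; "joint_velocities": joint speeds; "joint_torque": joint torques, N m; "tcp_pos": TCP position; "tool_rot": TCP orientation; "contact_force": force on the tool from outside, world axes, zero at the start; "torque": the same for the moment, N m; "grip_width": opening from 0.0 (shut) to 1.0 (fully open).
Only numpy, scipy, OpenCV 4.12 (cv2) and the standard library are available. Lean on these libraries where they do the work, as an engineer would, in place of code of your own. Each camera call takes 0.05 s, during which the arm holds its last target. There are 200 camera calls.

TASK

Swing the drying hood aside, clear of the pile in the drying magazine, and lay the freshly sprayed yellow sample board squarely on top of the pile: its height is not known, so hold the board by its edges, lower it until you feel it touch, and only then let go, neither dropping it, pressing it hard nor touching its coated face. Then swing the hood back fully home over the pile, and after that twist the red start knob clockwise to its stop and let go so that it springs back. Leave the white board, cup, jug, funnel, tin and tape roll where they stand.

Things in the scene. Friction and masses are not known exactly. Their poses are not given: they have to be found in the camera images.
- board_yellow: The board to stack: 170 mm long (its x), 54 mm wide (y), 18 mm tall, 0.06 to 0.15 kg: an 8 mm wooden plate on two 10 mm high cleats, each 20 mm long, under its ends. On top a yellow coated face (122 x 44 mm, 1 mm high, centred) not to be touched; hold it by the bare long edges. Origin: centre of its underside (foot of the cleats); z up.
- board_white: An equal board with a white face on an equal rest: leave it alone. Either board may lie on the left or the right. Origin and axes as for the yellow board.
- magazine: The drying magazine, fixed. Origin: on the table, below the centre of the pile; x along the pile's boards, towards the grey blower housing (128 mm tall, 100 mm wide, at x = 125 to 215 mm). The pile's boards (170 x 54 mm, blue, green, red) lie along x, centred on the origin. Its long sides are open above two low plates (45 mm from the middle line, 45 mm tall).
- hood (a joint): Angle of the drying hood about its upright post, rad: 0 = fully home over the pile (a stop), growing clockwise seen from above as it swings aside towards the magazine's +y, up to 1.5 (a stop). It starts between 0 and 0.3. It stays where it is left; about 1 N of push at the hood moves it.
- hood_center (a point): Centre of the hood, a white box 80 x 80 x 36 mm with an orange patch on top, on a black arm: 140 mm from the post's axis, 170 mm above the table (underside 152, top 188). Its x points along the arm to the post (the magazine's x when home), its y to the side it swings aside to. Push the face at 40 mm along -y to swing it aside, at +y to swing it back.
- start (a joint): Angle of the start knob, rad: 0 = at rest, growing clockwise seen from above to a hard stop at 1.2; a spring (0.05 N m at 0, 0.19 N m at the stop) brings it back to 0 when released.
- start_grip (a point): Centre of the red bar grip of the start knob, 66 mm above the table, turning with the knob. The bar is 44 mm long (its x), 12 mm thick (its y) and 30 mm tall (from 51 to 81 mm above the table); below it are a black disc of radius 21 mm and a grey control box 90 x 85 x 40 mm, fixed on the table.
- cup: Bystander, to be left standing: white open mixing cup, 76 mm across, 95 mm tall. Origin: centre of its underside.
- jug: Bystander, to be left standing: white jug with black cap, 110 mm across, 190 mm tall. Origin: centre of its underside.
- funnel: Bystander, to be left standing: black funnel standing mouth down, 90 mm across, 120 mm tall. Origin: centre of its underside.
- tin: Bystander, to be left standing: blue-banded paint tin, 100 mm across, 110 mm tall. Origin: centre of its underside.
- tape: Bystander, to be left standing: orange ring-shaped tape roll lying flat, 104 mm across, 30 mm tall. Origin: centre of its underside.
- rest_yellow: Fixed dark steel rest on the table under the middle of the yellow board at the start: 150 mm long (its x), 34 mm wide, 20 mm tall, narrower than the board, so that fingers can reach down beside the board's edges. Origin: centre of its underside.
- mouth (a point): Mouth of the magazine, above the pile's centre, 135 mm over the table (tops of the two end plates, 50 mm wide, inner faces 95 mm from here along +x and -x: 10 mm of play at each end). The pile's top, on whose bare ends the next board's cleats rest, lies 17 to 67 mm below this point. It is sprung: still up to 1 N, then giving 0.5 mm per N, up to 10 mm.
- hood_post (a point): Axis of the upright round post (radius 16 to 22 mm) about which the hood swings, 140 mm from the magazine's origin along its +x, 152 mm above the table.
Not all that is in view belongs to the job. Leave any green look-alike of the board_yellow alone. Leave any turquoise look-alike of the part that bears start alone.

How it is judged:
On the way, in this order (a step that is already met when the one before it is completed fails the run):
1. the hood is swung aside, clear of the pile (joint above 0.8 rad) (value of joint hood above 0.8 rad), for 0.1 s.
2. the yellow board, still held by the fingers, touches down on the pile, level and square (x of board_yellow in the frame of magazine between -0.014 and 0.014 m and y of board_yellow in the frame of magazine between -0.014 and 0.014 m and angle between the x axis of board_yellow and the x axis of magazine, either way round below 0.15 rad and angle between board_yellow's own z axis and vertical below 0.08 rad and contact force between the fingers and board_yellow above 1 N and contact force between board_yellow and magazine above 0.3 N), for 0.05 s.
3. the yellow board is let go and rests on the pile (x of board_yellow in the frame of magazine between -0.014 and 0.014 m and y of board_yellow in the frame of magazine between -0.014 and 0.014 m and angle between the x axis of board_yellow and the x axis of magazine, either way round below 0.15 rad and angle between board_yellow's own z axis and vertical below 0.08 rad and contact force between the fingers and board_yellow below 0.05 N and contact force between board_yellow and magazine above 0.2 N), for 0.2 s.
4. the hood is swung back home over the pile (joint under 0.1 rad) (value of joint hood below 0.1 rad), for 0.1 s.
5. the start knob is twisted to its stop (joint above 1.1 rad) (value of joint start above 1.1 rad), for 0.05 s.
At the end, for the whole second after the job is handed in: The yellow board rests, released and still, on the pile: centre within 14 mm of the pile's along both magazine axes, length within 0.15 rad of the pile's, level within 0.08 rad. Hood home (under 0.1 rad), start knob sprung back (under 0.1 rad) (all of step 3 and value of joint each of hood, start below 0.1 rad and linear speed of board_yellow below 0.02 m/s); the robot touches nothing.
It fails at once if the fingers touch the coated face of the yellow board (contact force between the fingers and board_yellow_c0 above 0.5 N).
It fails at once if the yellow board is pressed on the magazine with more than 25 N (contact force between board_yellow and magazine above 25 N).
It fails at once if the yellow board is dropped (falls free, touched by nothing, faster than 0.25 m/s) (contact force between board_yellow and anything else below 0.01 N and linear speed of board_yellow above 0.25 m/s).
It fails at once if the white board is moved more than 20 mm (distance of board_white from where it was at the start of the episode above 0.02 m).
It fails at once if the cup, jug, funnel, tin or tape roll is moved more than 30 mm (distance of any of cup, jug, funnel, tin, tape from where it was at the start of the episode above 0.03 m).
It also fails if it takes over 72 s, if anything falls off the work surface, if the arm or the gripper's body presses on something with over 40 N, if the wrist force passes 120 N, or if a joint passes its speed limit or range.

## Working session

There is one attempt and no reset: what is moved stays moved. The work goes in short steps, Python scripts to look and compute and a tool call to move; the robot and the scene stay as the last step left them, time stands still between calls to the robot, and variables do not carry over. Pictures are saved under pics/ and viewed, about 8 in all and at most 12, crops included, and the job is handed in when it is done.

Besides the shell and the picture viewer there is one more tool, called after "Request:" by a JSON object that holds its "api" and its "payload", one argument or row to a line. servo_tool: Moves the arm, as the interface text tells. Its arguments: {"type":"object","properties":{"steps":{"type":"array"},"gripper":{"type":"number"}},"required":["steps"]}

```bash
mkdir -p pics; cat > h.py <<'E'
import numpy as np, cv2
from plant import sensors, read_camera, hand_in
def cam(n):
    c=read_camera(n); c['f']=c['pixels'].shape[0]/2/np.tan(np.radians(c['fov_y'])/2)
    c['E']=np.array(c['extrinsics']); return c
def cloud(c):
    z=c['range_z'].astype(float); v,u=np.indices(z.shape)
    P=np.stack([(u-c['cx'])/c['f']*z,(v-c['cy'])/c['f']*z,z],-1)
    R,t=c['E'][:3,:3],c['E'][:3,3]
    W=(P-t)@R; W[z<=0]=np.nan; return W
def save(c,n): cv2.imwrite('pics/'+n,c['pixels'][:,:,::-1])
E
python3 - <<'E'
from h import *
for n in('scene','top'):
    c=cam(n); save(c,n+'0.png'); np.save(n+'0.npy',cloud(c)); np.save(n+'0px.npy',c['pixels'])
    print(n,c['fov_y'],c['f'],c['cx'],c['cy'],c['E'].round(4).tolist())
print(sensors.get_obs())
E
```

```text
scene 57.07628511668674 367.7701147579207 315.70558679439966 199.1604082982491 [[-0.882, 0.4709, 0.0178, 0.447], [0.2692, 0.5344, -0.8012, -0.0815], [-0.3868, -0.7019, -0.5981, 1.3632], [0.0, 0.0, 0.0, 1.0]]
top 55.60279623706757 379.3113182167806 317.6324319346668 199.41707293525582 [[0.0, -0.9997, 0.0246, 0.0202], [-0.9956, -0.0024, -0.094, 0.5303], [0.094, -0.0245, -0.9953, 1.197], [0.0, 0.0, 0.0, 1.0]]
{'time': 0.1, 'joint_positions': array([-1.40571268e+00,  3.08950906e-01,  1.63503696e+00, -3.01516097e-05,
        1.19971167e+00, -6.97279951e-02]), 'joint_velocities': array([ 0.00104582, -0.00130558, -0.00292421, -0.00013431, -0.00050661,
        0.00182873]), 'joint_torque': array([-5.05598418e-04, -4.16406584e+01, -2.77644521e+01,  5.29959181e-06,
        3.99826909e-03,  1.41679880e-05]), 'tcp_pos': array([ 0.14524126, -0.60714659,  0.23815199]), 'tool_rot': array([-3.13948893e+00, -1.18781876e-04,  2.34822485e-01]), 'contact_force': array([ 0.29790114, -0.3063446 , -0.65475246]), 'torque': array([-0.05010896,  0.00832254,  0.03347853]), 'grip_width': 0.9952356051887227}
```

View pics/scene0.png

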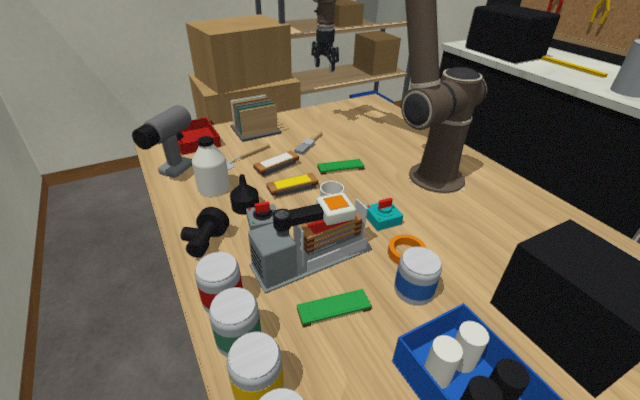

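View pics/top0.png

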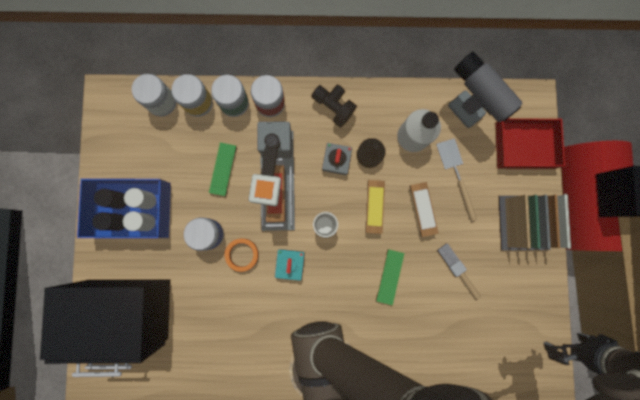

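Top view: the yellow board is at (375,207), the white one at (424,209), and the green look-alikes at (223,170) and (390,277). The hood's orange patch is at (264,190). The red knob on its grey box is at (337,157); the turquoise look-alike is at (290,265). Next I measure these.

```bash
python3 - <<'E'
from h import *
for n in('top','scene'):
    px=np.load(n+'0px.npy'); W=np.load(n+'0.npy'); hsv=cv2.cvtColor(px,cv2.COLOR_RGB2HSV)
    H,S,V=[hsv[...,i].astype(int) for i in range(3)]
    x,y,z=W[...,0],W[...,1],W[...,2]
    def rep(name,m):
        m=m&np.isfinite(x); p=W[m]
        if len(p)<5: print(n,name,len(p)); return
        (c,s,a)=cv2.minAreaRect((p[:,:2]*1000).astype(np.float32))
        d=p[:,:2]-p[:,:2].mean(0); w,v=np.linalg.eigh(d.T@d)
        print(n,name,len(p),'med',np.median(p,0).round(4),'rect',np.round(c,1),np.round(s,1),'axis deg',np.degrees(np.arctan2(v[1,1],v[0,1])).round(1),'z',np.percentile(p[:,2],[5,95]).round(3))
    inr=(x>0.25)&(x<0.95)
    rep('yellowface',inr&(H>22)&(H<32)&(S>170)&(V>120)&(z<.06)&(z>.02))
    rep('yelboard',inr&(z>.026)&(z<.06)&(abs(y+.135)<.05)&(abs(x-.52)<.13))
    rep('orange patch',(H>5)&(H<20)&(S>170)&(z>.17)&(z<.21))
    rep('hood box',(z>.176)&(z<.2)&(S<60)&(V>120)&(y>0)&(y<.3)&inr)
    rep('arm/post',(z>.15)&(V<70)&(y>0)&(y<.3)&inr)
    rep('blower',(z>.115)&(z<.14)&(V>60)&(y>-.02)&(y<.25)&(x>.6)&(x<.85))
    rep('magplates z~.135',(z>.125)&(z<.145)&(y>0)&(y<.25)&(x>.4)&(x<.62))
    rep('magsidepl z~.045',(z>.035)&(z<.052)&(y>0)&(y<.2)&(x>.4)&(x<.7))
    rep('knob',((H<6)|(H>174))&(S>150)&(z>.07)&(z<.095)&(x>.55)&(y<.05))
    rep('box',(z>.034)&(z<.045)&(x>.5)&(x<.75)&(y<.02)&(y>-.12)&(S<80))
    rep('disc',(z>.045)&(z<.055)&(x>.5)&(x<.75)&(y<.02)&(y>-.12))
    rep('cup',(z>.085)&(z<.1)&(x>.35)&(x<.55)&(abs(y)<.08))
    rep('funnel',(z>.01)&(z<.13)&(V<70)&(x>.55)&(x<.75)&(y<-.08)&(y>-.2))
    rep('tin',(z>.1)&(z<.12)&(x>.3)&(x<.55)&(y>.2)&(y<.4))
    rep('greenL',(H>50)&(H<75)&(S>120)&(y>.1)&(y<.4)&inr)
E
python3 - <<'E'
import cv2
a=cv2.imread('pics/top0.png')[100:290,190:450]; b=cv2.imread('pics/scene0.png')[150:300,220:420]
a=cv2.resize(a,(800,585),interpolation=cv2.INTER_CUBIC); cv2.imwrite('pics/ctop.png',a)
b=cv2.resize(b,(800,600),interpolation=cv2.INTER_CUBIC); cv2.imwrite('pics/csc.png',b)
E
```

```text
top yellowface 0
top yelboard 921 med [ 0.5086 -0.1586  0.0383] rect [ 536.1 -155.9] [229.3  60.4] axis deg -179.0 z [0.034 0.047]
top orange patch 14 med [0.5435 0.1784 0.1903] rect [338.8 342.3] [ 47.8 558.4] axis deg 142.2 z [0.184 0.192]
top hood box 493 med [0.5408 0.1722 0.1875] rect [543.6 174.9] [80.3 80.5] axis deg 153.7 z [0.182 0.191]
top arm/post 410 med [0.6355 0.159  0.1839] rect [643.3 160.3] [ 39.4 112.1] axis deg 169.7 z [0.176 0.189]
top blower 1018 med [0.7323 0.1627 0.1262] rect [744.3 160.2] [219.4 103.2] axis deg -164.9 z [0.117 0.131]
top magplates z~.135 17 med [0.445  0.1502 0.1348] rect [445.  150.1] [46.4  0.2] axis deg 90.0 z [0.133 0.137]
top magsidepl z~.045 177 med [0.5421 0.1089 0.044 ] rect [546.8  98.6] [256.4 197.6] axis deg 154.8 z [0.037 0.051]
top knob 50 med [ 0.6609 -0.0397  0.0805] rect [661.6 -39.8] [11.5 38.6] axis deg 169.0 z [0.077 0.084]
top box 540 med [ 0.6568 -0.0377  0.0395] rect [663.8 -40.1] [84.6 90.8] axis deg 172.0 z [0.036 0.044]
top disc 126 med [ 0.6645 -0.0528  0.0517] rect [663.5 -70.9] [ 73. 116.] axis deg 105.7 z [0.045 0.
[... 1389 characters left out ...]
-39.2] [15.8 42.1] axis deg 168.8 z [0.072 0.081]
scene box 366 med [ 0.6875 -0.0321  0.0395] rect [669.2 -56.6] [126.1  99.7] axis deg 100.3 z [0.035 0.043]
scene disc 122 med [ 0.6788 -0.1059  0.0511] rect [676.1 -73.7] [ 50.4 111.4] axis deg 104.2 z [0.046 0.054]
scene cup 117 med [ 0.4408 -0.0148  0.0918] rect [452.6  -4.8] [69.3 74.5] axis deg -166.3 z [0.086 0.095]
scene funnel 672 med [ 0.6951 -0.1298  0.0562] rect [ 644.6 -130.6] [ 62.8 178.9] axis deg -175.7 z [0.017 0.103]
scene tin 770 med [0.4297 0.3696 0.1095] rect [426.5 363.9] [72.4 93.2] axis deg -174.4 z [0.103 0.111]
scene greenL 1421 med [0.6395 0.3329 0.018 ] rect [631.5 275.3] [557.7 211.3] axis deg 171.3 z [0.015 0.02 ]
```

View pics/ctop.png

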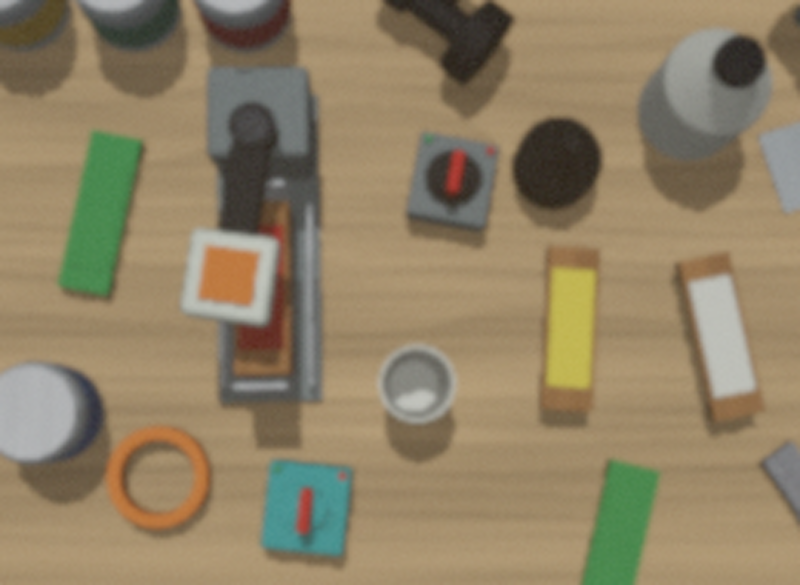

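View pics/csc.png

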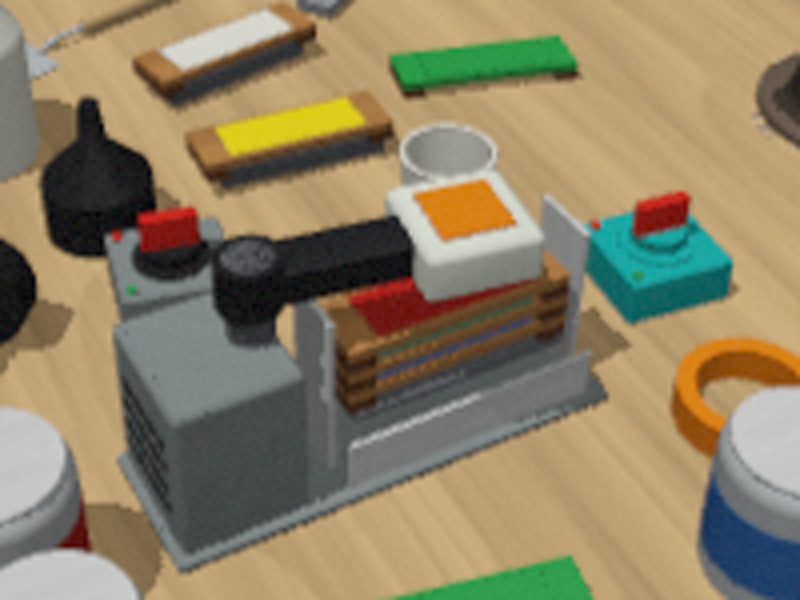

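```bash
cat >> h.py <<'E'
def ray(c,uv,z):
    uv=np.atleast_2d(uv).astype(float); R,t=c['E'][:3,:3],c['E'][:3,3]
    d=np.c_[(uv[:,0]-c['cx'])/c['f'],(uv[:,1]-c['cy'])/c['f'],np.ones(len(uv))]@R
    o=-R.T@t; return o+d*((z-o[2])/d[:,2])[:,None]
def rect(c,m,z,lab=''):
    m=m.astype(np.uint8); k,l,s,_=cv2.connectedComponentsWithStats(m)
    if k<2: print(lab,'none'); return
    i=1+s[1:,4].argmax(); v,u=np.nonzero(l==i)
    p=ray(c,np.c_[u,v],z)[:,:2]; d=p-p.mean(0); w,V=np.linalg.eigh(d.T@d/len(p))
    a=np.degrees(np.arctan2(V[1,1],V[0,1]))%180
    r=cv2.minAreaRect((p*1000).astype(np.float32))
    print(lab,s[i,4],'mean mm',(p.mean(0)*1000).round(1),'len',(np.sqrt(12*w[::-1])*1000).round(1),'ang',a.round(1),'rect',np.round(r[0],1),np.round(r[1],1),round(r[2],1))
    return p
E
python3 - <<'E'
from h import *
for n in('top','scene'):
    c=cam(n); px=c['pixels']; W=cloud(c); hsv=cv2.cvtColor(px,cv2.COLOR_RGB2HSV)
    H,S,V=[hsv[...,i].astype(int) for i in range(3)]; x,y,z=np.nan_to_num(W).transpose(2,0,1)
    near=lambda a,b,r:(np.hypot(x-a,y-b)<r)
    rect(c,near(.538,-.157,.13)&(H>20)&(H<34)&(S>150)&(V>110)&(z>.025),.039,n+' yellow face')
    rect(c,near(.538,-.157,.13)&(z>.025)&(z<.06),.038,n+' board')
    rect(c,near(.545,.175,.08)&(H>4)&(H<20)&(S>170)&(z>.17),.19,n+' patch')
    rect(c,near(.69,.155,.08)&(z>.115)&(z<.145)&(V>70),.128,n+' blower')
    rect(c,near(.75,.16,.09)&(z>.115)&(z<.135),.128,n+' blower2')
    rect(c,near(.44,.15,.05)&(z>.12)&(z<.145),.135,n+' endplate')
    rect(c,near(.67,-.04,.05)&((H<6)|(H>174))&(S>150)&(z>.07),.081,n+' knob')
    m=(abs(y-.15)<.04)&(x>.46)&(x<.635)&(z<.14)&(z>.05)&((H<20)|(H>170))&(S>80)
    print('pile z',np.percentile(z[m],[5,25,50,75,95]).round(4), m.sum())
    r=m&((H<5)|(H>170))&(S>150); rect(c,r,np.median(z[r]),n+' red face'); print(np.median(z[r]))
    m2=m&(z>np.percentile(z[m],90)-.006);  p=W[m2]; print('y range',np.percentile(p[:,1],[1,99]).round(4),'x',np.percentile(p[:,0],[1,99]).round(4))
    # blower side edges, low plates
    s=(z>.038)&(z<.05)&(x>.46)&(x<.63)&(abs(abs(y-.15)-.045)<.012); p=W[s]
    for sg in(-1,1):
        q=p[(p[:,1]-.15)*sg>0]
        if len(q)>8: print(n,'low plate',sg,len(q),np.polyfit(q[:,0]-.54,q[:,1],1).round(4))
E
```

```text
top yellow face none
top board 917 mean mm [ 507.1 -161.4] len [170.6  55.3] ang 176.4 rect [ 507.8 -161.2] [ 55.8 170.1] 86.7
top patch 2 mean mm [547.6 170. ] len [6.8 0. ] ang 135.8 rect [547.6 170. ] [3.9 0. ] 135.8
top blower 723 mean mm [716.1 154.1] len [112.7  88. ] ang 82.9 rect [709.  155.3] [88.4 98.6] 0.4
top blower2 713 mean mm [716.7 154.3] len [111.   86.7] ang 84.1 rect [709.  155.3] [88.4 98.6] 0.4
top endplate 17 mean mm [445.  150.2] len [49.1  nan] ang 90.0 rect [445.  150.2] [ 0.  46.3] 0.0
top knob 50 mean mm [661.2 -39.6] len [41.3 12.1] ang 169.4 rect [661.  -39.4] [11.8 39.5] 80.4
pile z [0.0708 0.1049 0.1067 0.1081 0.1107] 547
top red face 6 mean mm [597.  138.3] len [9.6 5.5] ang 44.7 rect [597.5 137.7] [8.6 4.3] 45.0
0.10778862459199817
y range [0.1262 0.177 ] x [0.4606 0.6239]
top low plate -1 56 [0.0264 0.1079]
top low plate 1 17 [0.019  0.1974]
scene yellow face 297 mean mm [ 512.4 -162.5] len [125.5  49.3] ang 177.2 rect [ 511.4 -162.8] [ 49.5 126.3] 86.5
scene board 553 mean mm [ 518.1 -156.2] len [175.5  65.4] ang 177.0 rect [ 516.1 -154.6] [ 69.2 17
[... 295 characters left out ...]
163.7] [ 91.1 108.7] 1.1
scene endplate 70 mean mm [455.5 157.4] len [57.5 14.9] ang 85.2 rect [456.2 158.4] [62.9 14.8] 89.2
scene knob 71 mean mm [671.9 -33.5] len [43.7 23. ] ang 171.6 rect [671.4 -33.2] [23.4 43.3] 81.8
pile z [0.0636 0.0828 0.1032 0.1064 0.1079] 1017
scene red face 209 mean mm [576.  154.7] len [74.4 39. ] ang 162.6 rect [559.7 150.5] [92. 43.] 1.5
0.10687161605256404
y range [0.1279 0.1809] x [0.4642 0.63  ]
scene low plate 1 146 [0.0172 0.1972]h.py:23: RuntimeWarning: invalid value encountered in sqrt
  print(lab,s[i,4],'mean mm',(p.mean(0)*1000).round(1),'len',(np.sqrt(12*w[::-1])*1000).round(1),'ang',a.round(1),'rect',np.round(r[0],1),np.round(r[1],1),round(r[2],1))
```

Candidates, with top-view pixels:
- **Boards:** yellow face on bare wood at (375,207) is the target. The boards at (223,170) and (390,277) are all green, so look-alikes, and the one at (424,209) is white.
- **Knobs:** the red bar on the grey box at (337,157) is the one meant. The one at (290,265) sits on turquoise.

The crops confirm both picks. They also show the hood slightly off home, and the pile top at z≈0.107. I'll move to the -y side of the hood, and check the cameras against the TCP on the way.

Request:
{"api": "servo_tool", "payload": {
  "gripper": 0,
  "steps": [
    {"x": 30,"y": -32,"z": -15,"wz": 1},
    {"x": 70,"y": -76,"z": -35,"wz": 3},
    {"x": 112,"y": -121,"z": -55,"wz": 5},
    {"x": 154,"y": -167,"z": -62,"wz": 7},
    {"x": 196,"y": -212,"z": -62,"wz": 9},
    {"x": 238,"y": -258,"z": -62,"wz": 11},
    {"x": 280,"y": -303,"z": -62,"wz": 12},
    {"x": 322,"y": -348,"z": -62,"wz": 12},
    {"x": 364,"y": -394,"z": -62,"wz": 12},
    {"x": 406,"y": -440,"z": -62,"wz": 12}
  ]
}}

```text
validation failed for argument at $.st...
```

Request:
{"api": "servo_tool", "payload": {
  "gripper": 0,
  "steps": [
    {"x": 30,"y": -32,"z": -15,"wx": 0,"wy": 0,"wz": 1},
    {"x": 70,"y": -76,"z": -35,"wx": 0,"wy": 0,"wz": 3},
    {"x": 112,"y": -121,"z": -55,"wx": 0,"wy": 0,"wz": 5},
    {"x": 154,"y": -167,"z": -62,"wx": 0,"wy": 0,"wz": 7},
    {"x": 196,"y": -212,"z": -62,"wx": 0,"wy": 0,"wz": 9},
    {"x": 238,"y": -258,"z": -62,"wx": 0,"wy": 0,"wz": 11},
    {"x": 280,"y": -303,"z": -62,"wx": 0,"wy": 0,"wz": 12},
    {"x": 322,"y": -348,"z": -62,"wx": 0,"wy": 0,"wz": 12},
    {"x": 364,"y": -394,"z": -62,"wx": 0,"wy": 0,"wz": 12},
    {"x": 406,"y": -440,"z": -62,"wx": 0,"wy": 0,"wz": 12}
  ]
}}

```text
time: 1.45
tcp_pos: [0.4385, -0.0832, 0.3014]
tool_rot: [-3.141, -0.001, 0.025]
contact_force: [0.1, -0.8, -0.2]
grip_width: 0.001
```

Request:
{"api": "servo_tool", "payload": {
  "steps": [
    {"x": 30,"y": -50,"z": 0,"wx": 0,"wy": 0,"wz": 0},
    {"x": 60,"y": -100,"z": 0,"wx": 0,"wy": 0,"wz": 0},
    {"x": 90,"y": -150,"z": 0,"wx": 0,"wy": 0,"wz": 0},
    {"x": 102,"y": -175,"z": 20,"wx": 0,"wy": 0,"wz": 0},
    {"x": 102,"y": -175,"z": 60,"wx": 0,"wy": 0,"wz": 0},
    {"x": 102,"y": -175,"z": 80,"wx": 0,"wy": 0,"wz": 0},
    {"x": 102,"y": -175,"z": 80,"wx": 0,"wy": 0,"wz": 0},
    {"x": 102,"y": -175,"z": 80,"wx": 0,"wy": 0,"wz": 0},
    {"x": 102,"y": -175,"z": 80,"wx": 0,"wy": 0,"wz": 0},
    {"x": 102,"y": -175,"z": 80,"wx": 0,"wy": 0,"wz": 0}
  ]
}}

```text
time: 2.7
tcp_pos: [0.5368, 0.0944, 0.2229]
tool_rot: [-3.141, -0.003, 0.025]
contact_force: [0.3, 0.2, 0.3]
grip_width: -0.004
```

```bash
python3 - <<'E'
from h import *
print(sensors.get_obs()['tcp_pos'])
ims=[]
for n in('scene','top'):
    c=cam(n); t=sensors.get_obs()['tcp_pos']
    q=c['E'][:3,:3]@(t+[0,0,-.008])+c['E'][:3,3]; u=q[:2]/q[2]*c['f']+[c['cx'],c['cy']]; print(n,u)
    im=c['pixels'][:,:,::-1].copy(); a,b=u.astype(int); im=im[b-60:b+60,a-80:a+80]
    im=cv2.resize(im,None,fx=5,fy=5,interpolation=cv2.INTER_CUBIC)
    cv2.drawMarker(im,tuple(((u-[a-80,b-60]+.5)*5).astype(int).tolist()),(255,0,255),0,20,2); ims.append(cv2.resize(im,None,fx=.5 if 0 else .98,fy=.49))
cv2.imwrite('pics/cal.png',np.vstack(ims))
E
```

```text
[0.53675526 0.09435099 0.22285064]
scene [324.13983626 176.72996867]
top [292.32252625 190.54608476]
```

View pics/cal.png

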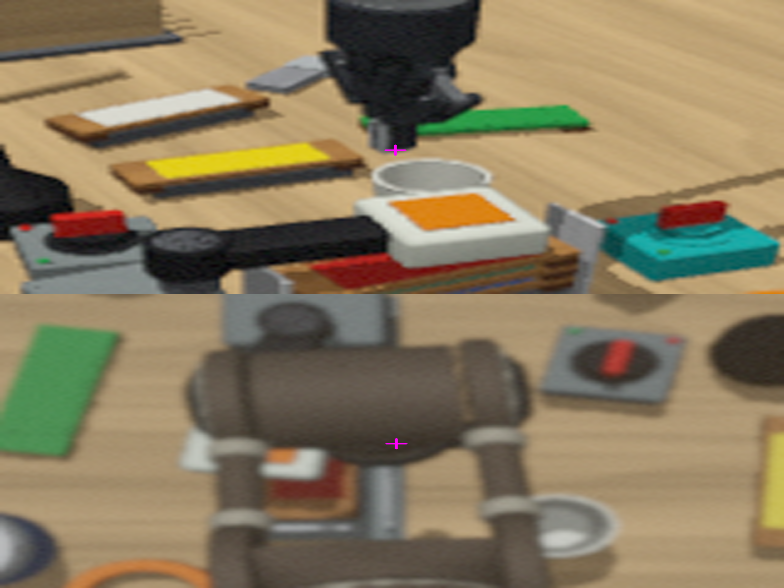

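The scene camera matches the TCP closely: the marker sits on the fingertips, around (395,150) in the crop. The top camera seems to be a few mm off in x. Now I lower beside the hood and push.

Request:
{"api": "servo_tool", "payload": {
  "steps": [
    {"x": 2,"y": 0,"z": 20,"wx": 0,"wy": 0,"wz": 0},
    {"x": 4,"y": 0,"z": 45,"wx": 0,"wy": 0,"wz": 0},
    {"x": 5,"y": 0,"z": 55,"wx": 0,"wy": 0,"wz": 0},
    {"x": 6,"y": -12,"z": 55,"wx": 0,"wy": 0,"wz": 0},
    {"x": 6,"y": -24,"z": 55,"wx": 0,"wy": 0,"wz": 0},
    {"x": 5,"y": -36,"z": 55,"wx": 0,"wy": 0,"wz": 0},
    {"x": 4,"y": -50,"z": 55,"wx": 0,"wy": 0,"wz": 0},
    {"x": 3,"y": -64,"z": 55,"wx": 0,"wy": 0,"wz": 0},
    {"x": 5,"y": -80,"z": 55,"wx": 0,"wy": 0,"wz": 0},
    {"x": 8,"y": -95,"z": 55,"wx": 0,"wy": 0,"wz": 0}
  ]
}}

```text
time: 4.05
tcp_pos: [0.5421, 0.1908, 0.1675]
tool_rot: [-3.141, -0.002, 0.025]
contact_force: [0.3, -1.0, 0.0]
grip_width: 0.002
```

Request:
{"api": "servo_tool", "payload": {
  "steps": [
    {"x": 3,"y": -12,"z": 0,"wx": 0,"wy": 0,"wz": 0},
    {"x": 8,"y": -24,"z": 0,"wx": 0,"wy": 0,"wz": 0},
    {"x": 15,"y": -37,"z": 0,"wx": 0,"wy": 0,"wz": 0},
    {"x": 24,"y": -50,"z": 0,"wx": 0,"wy": 0,"wz": 0},
    {"x": 34,"y": -61,"z": 0,"wx": 0,"wy": 0,"wz": 0},
    {"x": 45,"y": -72,"z": 0,"wx": 0,"wy": 0,"wz": 0},
    {"x": 56,"y": -82,"z": 0,"wx": 0,"wy": 0,"wz": 0},
    {"x": 63,"y": -87,"z": 0,"wx": 0,"wy": 0,"wz": 0},
    {"x": 63,"y": -87,"z": 0,"wx": 0,"wy": 0,"wz": 0},
    {"x": 40,"y": -75,"z": -30,"wx": 0,"wy": 0,"wz": 0}
  ]
}}

```text
time: 5.3
tcp_pos: [0.5789, 0.2662, 0.1947]
tool_rot: [3.141, 0.003, 0.025]
contact_force: [-0.3, 0.2, 1.0]
grip_width: 0.001
```

```bash
python3 - <<'E'
from h import *
c=cam('scene'); px=c['pixels']; save(c,'s2.png'); W=cloud(c); hsv=cv2.cvtColor(px,cv2.COLOR_RGB2HSV)
H,S,V=[hsv[...,i].astype(int) for i in range(3)]; x,y,z=np.nan_to_num(W).transpose(2,0,1)
rect(c,(H>4)&(H<20)&(S>170)&(z>.175)&(z<.2)&(y>.1),.189,'patch')
m=(abs(y-.153)<.035)&(x>.455)&(x<.645)&(z<.14)&(z>.09)&((H<20)|(H>170))&(S>80)
p=W[m]; print('top z',np.percentile(p[:,2],[10,50,90]))
rect(c,m&((H<5)|(H>170))&(S>150),.108,'red face')
rect(c,m&(z>.101),.107,'pile top')
rect(c,(H>20)&(H<34)&(S>150)&(V>110)&(z>.025)&(z<.06)&(y<0)&(x<.7),.039,'yellow')
k=((H<6)|(H>174))&(S>150)&(abs(x-.665)<.06)&(abs(y+.04)<.06); rect(c,k&(z>.078),.081,'knob'); print('knob top cloud',W[k&(z>.076)].mean(0))
e=(z>.12)&(z<.138)&(abs(y-.153)<.03)&(abs(x-.45)<.03); rect(c,e&(z>.131),.135,'endplate'); 
e=(z>.12)&(z<.138)&(abs(y-.153)<.03)&(abs(x-.645)<.03); rect(c,e&(z>.131),.135,'endplate2'); 
E
```

```text
patch 348 mean mm [656.7 290.7] len [48.9 47.3] ang 49.1 rect [656.3 290.4] [48.3 48.3] 11.8
top z [0.103742   0.10644007 0.10807772]
red face 308 mean mm [563.4 151.1] len [84.7 39.5] ang 4.5 rect [559.2 152.7] [91.8 41.3] 0.1
pile top 443 mean mm [567.1 150.9] len [92.5 53.4] ang 0.3 rect [564.7 155.6] [105.9  59.9] 2.3
yellow 297 mean mm [ 512.3 -162.5] len [125.4  49.3] ang 177.1 rect [ 511.4 -162.8] [ 49.5 126.3] 86.5
knob 37 mean mm [670.  -38.2] len [43.2 14.3] ang 168.9 rect [670.5 -37.3] [15.1 42. ] 76.7
knob top cloud [ 0.67047511 -0.03906998  0.07951577]
endplate 12 mean mm [450.  159.5] len [29.2  5.3] ang 86.9 rect [451.2 158.3] [29.6  4.9] 89.2
endplate2 none
```

View pics/s2.png

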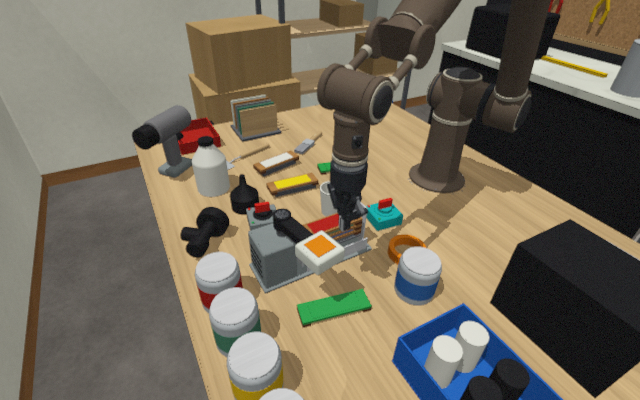

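The hood is at about 1.35 rad and the pile is exposed, with its top at z≈0.107. Next: over to the yellow board.

Request:
{"api": "servo_tool", "payload": {
  "gripper": 85,
  "steps": [
    {"x": -2,"y": 0,"z": -40,"wx": 0,"wy": 0,"wz": 0},
    {"x": -10,"y": 30,"z": -80,"wx": 0,"wy": 0,"wz": 1},
    {"x": -20,"y": 80,"z": -100,"wx": 0,"wy": 0,"wz": 2},
    {"x": -30,"y": 133,"z": -105,"wx": 0,"wy": 0,"wz": 3},
    {"x": -40,"y": 186,"z": -105,"wx": 0,"wy": 0,"wz": 4},
    {"x": -50,"y": 240,"z": -105,"wx": 0,"wy": 0,"wz": 4.3},
    {"x": -60,"y": 294,"z": -105,"wx": 0,"wy": 0,"wz": 4.3},
    {"x": -70,"y": 348,"z": -90,"wx": 0,"wy": 0,"wz": 4.3},
    {"x": -77,"y": 400,"z": -60,"wx": 0,"wy": 0,"wz": 4.3},
    {"x": -79,"y": 426,"z": -20,"wx": 0,"wy": 0,"wz": 4.3}
  ]
}}

```text
time: 6.6
tcp_pos: [0.5109, -0.1654, 0.2213]
tool_rot: [3.14, -0.006, -0.052]
contact_force: [0.0, 0.1, 0.3]
grip_width: 0.997
```

Request:
{"api": "servo_tool", "payload": {
  "steps": [
    {"x": 0,"y": -3,"z": 30,"wx": 0,"wy": 0,"wz": 0},
    {"x": 0,"y": -3,"z": 65,"wx": 0,"wy": 0,"wz": 0},
    {"x": 0,"y": -3,"z": 100,"wx": 0,"wy": 0,"wz": 0},
    {"x": 0,"y": -3,"z": 135,"wx": 0,"wy": 0,"wz": 0},
    {"x": 0,"y": -3,"z": 155,"wx": 0,"wy": 0,"wz": 0},
    {"x": 0,"y": -3,"z": 165,"wx": 0,"wy": 0,"wz": 0},
    {"x": 0,"y": -3,"z": 165,"wx": 0,"wy": 0,"wz": 0},
    {"x": 0,"y": -3,"z": 165,"wx": 0,"wy": 0,"wz": 0},
    {"x": 0,"y": -3,"z": 165,"wx": 0,"wy": 0,"wz": 0},
    {"x": 0,"y": -3,"z": 165,"wx": 0,"wy": 0,"wz": 0}
  ]
}}

```text
time: 7.85
tcp_pos: [0.5126, -0.1629, 0.0571]
tool_rot: [3.139, -0.007, -0.052]
contact_force: [0.7, -0.2, 0.3]
grip_width: 0.994
```

```bash
python3 - <<'E'
from h import *
print(sensors.get_obs()['tcp_pos'],sensors.get_obs()['contact_force'])
c=cam('scene'); im=c['pixels'][:,:,::-1][140:230,230:350]; cv2.imwrite('pics/g1.png',cv2.resize(im,None,fx=6,fy=6,interpolation=cv2.INTER_CUBIC))
E
```

```text
[ 0.51259663 -0.16288533  0.05712449] [ 0.69851024 -0.15030923  0.26649521]
```

View pics/g1.png

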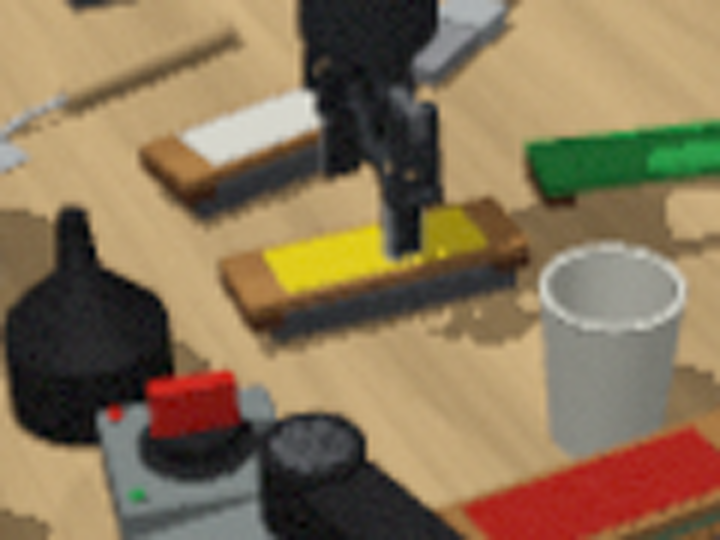

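The near finger tip is at crop (403,257), full image (297,183). It looks to be over the board because it is still above it, so I check with a ray.

```bash
python3 - <<'E'
from h import *
c=cam('scene')
for z in(.05,.055,.06,.065): print(z,ray(c,[[297.2,182.8]],z).round(4))
E
```

```text
0.05 [[ 0.5082 -0.1307  0.05  ]]
0.055 [[ 0.5113 -0.1241  0.055 ]]
0.06 [[ 0.5144 -0.1174  0.06  ]]
0.065 [[ 0.5176 -0.1108  0.065 ]]
```

Request:
{"api": "servo_tool", "payload": {
  "steps": [
    {"x": -2,"y": 0,"z": 10,"wx": 0,"wy": 0,"wz": 0},
    {"x": -2,"y": 0,"z": 20,"wx": 0,"wy": 0,"wz": 0},
    {"x": -2,"y": 0,"z": 28,"wx": 0,"wy": 0,"wz": 0},
    {"x": -2,"y": 0,"z": 31,"wx": 0,"wy": 0,"wz": 0},
    {"x": -2,"y": 0,"z": 31,"wx": 0,"wy": 0,"wz": 0},
    {"x": -2,"y": 0,"z": 31,"wx": 0,"wy": 0,"wz": 0},
    {"x": -2,"y": 0,"z": 31,"wx": 0,"wy": 0,"wz": 0},
    {"x": -2,"y": 0,"z": 31,"wx": 0,"wy": 0,"wz": 0},
    {"x": -2,"y": 0,"z": 31,"wx": 0,"wy": 0,"wz": 0},
    {"x": -2,"y": 0,"z": 31,"wx": 0,"wy": 0,"wz": 0}
  ]
}}

```text
time: 9.2
tcp_pos: [0.5106, -0.1628, 0.0258]
tool_rot: [3.14, -0.007, -0.052]
contact_force: [0.4, -1.0, -0.5]
grip_width: 0.993
```

Request:
{"api": "servo_tool", "payload": {
  "gripper": 45,
  "steps": [
    {"x": 0,"y": 0,"z": 0,"wx": 0,"wy": 0,"wz": 0},
    {"x": 0,"y": 0,"z": 0,"wx": 0,"wy": 0,"wz": 0},
    {"x": 0,"y": 0,"z": 0,"wx": 0,"wy": 0,"wz": 0},
    {"x": 0,"y": 0,"z": 0,"wx": 0,"wy": 0,"wz": 0},
    {"x": 0,"y": 0,"z": 0,"wx": 0,"wy": 0,"wz": 0},
    {"x": 0,"y": 0,"z": 0,"wx": 0,"wy": 0,"wz": 0},
    {"x": 0,"y": 0,"z": 0,"wx": 0,"wy": 0,"wz": 0},
    {"x": 0,"y": 0,"z": 0,"wx": 0,"wy": 0,"wz": 0},
    {"x": 0,"y": 0,"z": 0,"wx": 0,"wy": 0,"wz": 0},
    {"x": 0,"y": 0,"z": 0,"wx": 0,"wy": 0,"wz": 0}
  ]
}}

```text
time: 10.45
tcp_pos: [0.511, -0.163, 0.0263]
tool_rot: [3.139, -0.008, -0.052]
contact_force: [-0.4, 0.9, 4.8]
grip_width: 0.618
```

Request:
{"api": "servo_tool", "payload": {
  "steps": [
    {"x": 0,"y": 0,"z": -5,"wx": 0,"wy": 0,"wz": 0},
    {"x": 0,"y": 0,"z": -15,"wx": 0,"wy": 0,"wz": 0},
    {"x": 0,"y": 0,"z": -35,"wx": 0,"wy": 0,"wz": 0},
    {"x": 0,"y": 0,"z": -60,"wx": 0,"wy": 0,"wz": 0},
    {"x": 0,"y": 0,"z": -90,"wx": 0,"wy": 0,"wz": 0},
    {"x": 0,"y": 0,"z": -120,"wx": 0,"wy": 0,"wz": 0},
    {"x": 0,"y": 0,"z": -150,"wx": 0,"wy": 0,"wz": 0},
    {"x": 0,"y": 0,"z": -180,"wx": 0,"wy": 0,"wz": 0},
    {"x": 0,"y": 0,"z": -200,"wx": 0,"wy": 0,"wz": 0},
    {"x": 0,"y": 0,"z": -205,"wx": 0,"wy": 0,"wz": 0}
  ]
}}

```text
time: 11.7
tcp_pos: [0.5101, -0.1626, 0.233]
tool_rot: [3.138, -0.011, -0.052]
contact_force: [-0.1, 0.1, -1.5]
grip_width: 0.616
```

```bash
cat > brd.py <<'E'
from h import *
o=sensors.get_obs(); t=o['tcp_pos']; print(t.round(4),o['tool_rot'].round(3),o['contact_force'].round(2),o['grip_width'])
for n in('scene','top'):
    c=cam(n); px=c['pixels']; W=cloud(c); hsv=cv2.cvtColor(px,cv2.COLOR_RGB2HSV)
    H,S,V=[hsv[...,i].astype(int) for i in range(3)]; x,y,z=np.nan_to_num(W).transpose(2,0,1)
    m=(np.hypot(x-t[0],y-t[1])<.14)&(abs(z-t[2]-.012)<.015); y_=m&(H>18)&(H<34)&(S>140)
    rect(c,y_,t[2]+.013,n+' yellow'); 
    w=m&((H<20)|(H>170)|y_)&(S>60); p=W[w]; 
    if len(p): print(n,'board x',np.percentile(p[:,0],[1,99]).round(4),'z',np.percentile(p[:,2],[5,50,95]).round(4), 'plane', np.linalg.lstsq(np.c_[p[:,:2]-t[:2],np.ones(len(p))],p[:,2],rcond=None)[0].round(3))
E
python3 brd.py
```

```text
[ 0.5101 -0.1626  0.233 ] [ 3.138 -0.011 -0.052] [-0.12  0.07 -1.48] 0.6155395876163479
scene yellow 150 mean mm [ 543.3 -164.5] len [66.4 48.6] ang 20.4 rect [ 539.1 -164.3] [69.6 53.4] 0.7
scene board x [0.4293 0.5975] z [0.2345 0.2439 0.2464] plane [-0.008 -0.078  0.243]
top yellow 52 mean mm [ 551.8 -148. ] len [32.6 11.2] ang 175.1 rect [ 551.  -147.4] [10.7 32.3] 89.0
top board x [0.4239 0.5917] z [0.2403 0.2442 0.2473] plane [ 0.002 -0.022  0.244]
```

```bash
python3 - <<'E'
from h import *
for n in('scene','top'):
    c=cam(n); px=c['pixels']; W=cloud(c); hsv=cv2.cvtColor(px,cv2.COLOR_RGB2HSV)
    H,S,V=[hsv[...,i].astype(int) for i in range(3)]; x,y,z=np.nan_to_num(W).transpose(2,0,1)
    m=(abs(y-.153)<.035)&(x>.455)&(x<.645)&(z<.14)&(z>.09)&((H<20)|(H>170))&(S>80)
    rect(c,m&((H<5)|(H>170))&(S>130),.108,n+' red face')
    p=W[m]; print(n,'pile x',np.percentile(p[:,0],[1,99]).round(4),'y',np.percentile(p[p[:,2]>.101][:,1],[1,99]).round(4),'z',np.percentile(p[:,2],[10,50,90]).round(4))
    for X in(.45,.645):
        e=(z>.118)&(z<.14)&(abs(y-.153)<.03)&(abs(x-X)<.02)
        if e.sum()>3: print(n,'plate',X,e.sum(),np.percentile(W[e],[5,50,95],axis=0).round(4).tolist())
E
```

```text
scene red face 435 mean mm [546.7 151.9] len [117.3  40.7] ang 0.2 rect [545.7 152. ] [118.8  41.4] 1.2
scene pile x [0.4627 0.6131] y [0.1244 0.1793] z [0.104  0.1064 0.1081]
scene plate 0.45 77 [[0.4481, 0.126, 0.119], [0.4511, 0.15, 0.1285], [0.453, 0.1736, 0.1357]]
top red face 473 mean mm [543.2 152.8] len [116.4  36.9] ang 1.3 rect [541.7 153.7] [114.7  36. ] 0.5
top pile x [0.4577 0.6265] y [0.1264 0.1784] z [0.1043 0.1069 0.1096]
top plate 0.45 17 [[0.4449, 0.1293, 0.133], [0.445, 0.1501, 0.1355], [0.445, 0.1711, 0.1378]]
top plate 0.645 36 [[0.6364, 0.1339, 0.1241], [0.6381, 0.1562, 0.1328], [0.6398, 0.1767, 0.1372]]
```

Request:
{"api": "servo_tool", "payload": {
  "steps": [
    {"x": 1,"y": -20,"z": 0,"wx": 0,"wy": 0,"wz": 0},
    {"x": 3,"y": -60,"z": 0,"wx": 0,"wy": 0,"wz": -1},
    {"x": 6,"y": -105,"z": 0,"wx": 0,"wy": 0,"wz": -2},
    {"x": 9,"y": -150,"z": 0,"wx": 0,"wy": 0,"wz": -3},
    {"x": 11,"y": -195,"z": 0,"wx": 0,"wy": 0,"wz": -4},
    {"x": 14,"y": -240,"z": 0,"wx": 0,"wy": 0,"wz": -4},
    {"x": 16,"y": -280,"z": 0,"wx": 0,"wy": 0,"wz": -4},
    {"x": 18,"y": -308,"z": 0,"wx": 0,"wy": 0,"wz": -4},
    {"x": 18,"y": -316,"z": 0,"wx": 0,"wy": 0,"wz": -4},
    {"x": 18,"y": -316,"z": 0,"wx": 0,"wy": 0,"wz": -4}
  ]
}}

```text
time: 13.15
tcp_pos: [0.5423, 0.1529, 0.2289]
tool_rot: [3.139, -0.004, 0.019]
contact_force: [0.0, -0.1, -1.1]
grip_width: 0.612
```

```bash
python3 brd.py; python3 - <<'E'
from h import *
c=cam('scene'); im=c['pixels'][:,:,::-1][130:290,230:400]; cv2.imwrite('pics/p1.png',cv2.resize(im,None,fx=3.7,fy=3.7,interpolation=cv2.INTER_CUBIC))
E
```

```text
[0.5423 0.1529 0.2289] [ 3.139 -0.004  0.019] [ 0.03 -0.15 -1.08] 0.6115259866598252
scene yellow 321 mean mm [572.2 151.9] len [72.6 47. ] ang 16.4 rect [566.9 152.3] [80.2 50.4] 1.2
scene board x [0.4604 0.6294] z [0.2307 0.2402 0.2422] plane [-0.01  -0.073  0.24 ]
top yellow 258 mean mm [498.7 150.7] len [48.3 38.4] ang 124.9 rect [501.3 152.5] [46.8 47.1] 5.3
top board x [0.4553 0.5219] z [0.2376 0.2412 0.2443] plane [0.023 0.018 0.242]
```

View pics/p1.png

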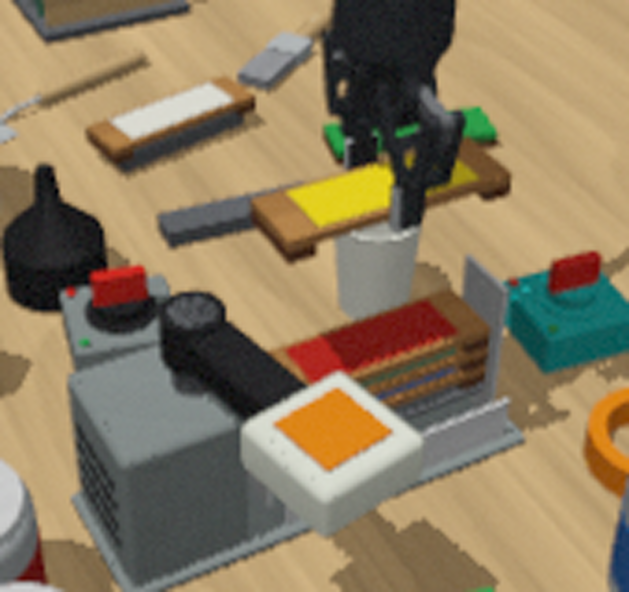

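The board is held level over the pile, about 2 mm short in x (both views agree). The hood is clear at crop (333,440). I lower to just above the pile.

Request:
{"api": "servo_tool", "payload": {
  "steps": [
    {"x": 2,"y": 0,"z": 10,"wx": 0,"wy": 0,"wz": 0},
    {"x": 2,"y": 0,"z": 30,"wx": 0,"wy": 0,"wz": 0},
    {"x": 2,"y": 0,"z": 50,"wx": 0,"wy": 0,"wz": 0},
    {"x": 2,"y": 0,"z": 70,"wx": 0,"wy": 0,"wz": 0},
    {"x": 2,"y": 0,"z": 88,"wx": 0,"wy": 0,"wz": 0},
    {"x": 2,"y": 0,"z": 100,"wx": 0,"wy": 0,"wz": 0},
    {"x": 2,"y": 0,"z": 106,"wx": 0,"wy": 0,"wz": 0},
    {"x": 2,"y": 0,"z": 106,"wx": 0,"wy": 0,"wz": 0},
    {"x": 2,"y": 0,"z": 106,"wx": 0,"wy": 0,"wz": 0},
    {"x": 2,"y": 0,"z": 106,"wx": 0,"wy": 0,"wz": 0}
  ]
}}

```text
time: 14.55
tcp_pos: [0.5459, 0.1516, 0.1242]
tool_rot: [3.139, -0.006, 0.016]
contact_force: [0.1, 0.6, -1.6]
grip_width: 0.618
```

```bash
python3 brd.py
```

```text
[0.5459 0.1516 0.1242] [ 3.139 -0.006  0.016] [ 0.07  0.62 -1.59] 0.6182824873748491
scene yellow 316 mean mm [576.4 150.4] len [71.3 47. ] ang 16.1 rect [572.2 151.2] [77.  48.8] 2.6
scene board x [0.4627 0.6322] z [0.1277 0.1356 0.138 ] plane [ 0.007 -0.056  0.135]
top yellow 190 mean mm [501.8 150.6] len [48.1 34.7] ang 117.6 rect [504.4 152. ] [43.6 43.6] 0.7
top board x [0.4769 0.5257] z [0.1336 0.1367 0.1399] plane [0.015 0.007 0.137]
```

Request:
{"api": "servo_tool", "payload": {
  "steps": [
    {"x": -1,"y": -1,"z": 1,"wx": 0,"wy": 0,"wz": 0},
    {"x": -1,"y": -1,"z": 2,"wx": 0,"wy": 0,"wz": 0},
    {"x": -1,"y": -1,"z": 3,"wx": 0,"wy": 0,"wz": 0},
    {"x": -1,"y": -1,"z": 4,"wx": 0,"wy": 0,"wz": 0},
    {"x": -1,"y": -1,"z": 5,"wx": 0,"wy": 0,"wz": 0},
    {"x": -1,"y": -1,"z": 6,"wx": 0,"wy": 0,"wz": 0},
    {"x": -1,"y": -1,"z": 7,"wx": 0,"wy": 0,"wz": 0},
    {"x": -1,"y": -1,"z": 8,"wx": 0,"wy": 0,"wz": 0},
    {"x": -1,"y": -1,"z": 8,"wx": 0,"wy": 0,"wz": 0},
    {"x": -1,"y": -1,"z": 8,"wx": 0,"wy": 0,"wz": 0}
  ]
}}

```text
time: 15.9
tcp_pos: [0.5448, 0.1525, 0.116]
tool_rot: [3.139, -0.006, 0.016]
contact_force: [-0.4, -0.2, -1.0]
grip_width: 0.62
```

Request:
{"api": "servo_tool", "payload": {
  "steps": [
    {"x": 0,"y": 0,"z": 0.5,"wx": 0,"wy": 0,"wz": 0},
    {"x": 0,"y": 0,"z": 1,"wx": 0,"wy": 0,"wz": 0},
    {"x": 0,"y": 0,"z": 1.5,"wx": 0,"wy": 0,"wz": 0},
    {"x": 0,"y": 0,"z": 2,"wx": 0,"wy": 0,"wz": 0},
    {"x": 0,"y": 0,"z": 2,"wx": 0,"wy": 0,"wz": 0},
    {"x": 0,"y": 0,"z": 2,"wx": 0,"wy": 0,"wz": 0},
    {"x": 0,"y": 0,"z": 2,"wx": 0,"wy": 0,"wz": 0},
    {"x": 0,"y": 0,"z": 2,"wx": 0,"wy": 0,"wz": 0},
    {"x": 0,"y": 0,"z": 2,"wx": 0,"wy": 0,"wz": 0},
    {"x": 0,"y": 0,"z": 2,"wx": 0,"wy": 0,"wz": 0}
  ]
}}

```text
time: 17.15
tcp_pos: [0.5448, 0.1525, 0.1141]
tool_rot: [3.139, -0.006, 0.016]
contact_force: [0.7, -0.1, -1.5]
grip_width: 0.618
```

Request:
{"api": "servo_tool", "payload": {
  "steps": [
    {"x": 0,"y": 0,"z": 0.5,"wx": 0,"wy": 0,"wz": 0},
    {"x": 0,"y": 0,"z": 1,"wx": 0,"wy": 0,"wz": 0},
    {"x": 0,"y": 0,"z": 1.5,"wx": 0,"wy": 0,"wz": 0},
    {"x": 0,"y": 0,"z": 2,"wx": 0,"wy": 0,"wz": 0},
    {"x": 0,"y": 0,"z": 2,"wx": 0,"wy": 0,"wz": 0},
    {"x": 0,"y": 0,"z": 2,"wx": 0,"wy": 0,"wz": 0},
    {"x": 0,"y": 0,"z": 2,"wx": 0,"wy": 0,"wz": 0},
    {"x": 0,"y": 0,"z": 2,"wx": 0,"wy": 0,"wz": 0},
    {"x": 0,"y": 0,"z": 2,"wx": 0,"wy": 0,"wz": 0},
    {"x": 0,"y": 0,"z": 2,"wx": 0,"wy": 0,"wz": 0}
  ]
}}

```text
time: 18.4
tcp_pos: [0.5448, 0.1525, 0.1121]
tool_rot: [3.139, -0.006, 0.016]
contact_force: [-1.8, -0.0, 1.5]
grip_width: 0.616
```

Touched: the vertical force went from about -1.3 to +1.5 N. I go one more millimetre to make the contact firm.

Request:
{"api": "servo_tool", "payload": {
  "steps": [
    {"x": 0,"y": 0,"z": 0.5,"wx": 0,"wy": 0,"wz": 0},
    {"x": 0,"y": 0,"z": 1,"wx": 0,"wy": 0,"wz": 0},
    {"x": 0,"y": 0,"z": 1,"wx": 0,"wy": 0,"wz": 0},
    {"x": 0,"y": 0,"z": 1,"wx": 0,"wy": 0,"wz": 0},
    {"x": 0,"y": 0,"z": 1,"wx": 0,"wy": 0,"wz": 0},
    {"x": 0,"y": 0,"z": 1,"wx": 0,"wy": 0,"wz": 0},
    {"x": 0,"y": 0,"z": 1,"wx": 0,"wy": 0,"wz": 0},
    {"x": 0,"y": 0,"z": 1,"wx": 0,"wy": 0,"wz": 0},
    {"x": 0,"y": 0,"z": 1,"wx": 0,"wy": 0,"wz": 0},
    {"x": 0,"y": 0,"z": 1,"wx": 0,"wy": 0,"wz": 0}
  ]
}}

```text
time: 19.65
tcp_pos: [0.5448, 0.1525, 0.1111]
tool_rot: [3.139, -0.006, 0.016]
contact_force: [-3.0, -0.5, 3.6]
grip_width: 0.617
```

```bash
python3 brd.py
```

```text
[0.5448 0.1525 0.1111] [ 3.139 -0.006  0.016] [-3.05 -0.54  3.61] 0.6173998812451486
scene yellow 313 mean mm [575.2 151.4] len [70.2 47.6] ang 14.9 rect [571.4 152. ] [74.7 50. ] 0.6
scene board x [0.4522 0.6261] z [0.1153 0.1225 0.1249] plane [ 0.016 -0.046  0.122]
top yellow 169 mean mm [502.  151.6] len [47.3 31.6] ang 118.5 rect [503.3 151.6] [36.4 47.3] 10.1
top board x [0.4831 0.5248] z [0.1204 0.1235 0.1273] plane [0.011 0.02  0.124]
```

Request:
{"api": "servo_tool", "payload": {
  "gripper": 75,
  "steps": [
    {"x": 0,"y": 0,"z": 0,"wx": 0,"wy": 0,"wz": 0},
    {"x": 0,"y": 0,"z": 0,"wx": 0,"wy": 0,"wz": 0},
    {"x": 0,"y": 0,"z": 0,"wx": 0,"wy": 0,"wz": 0},
    {"x": 0,"y": 0,"z": 0,"wx": 0,"wy": 0,"wz": 0},
    {"x": 0,"y": 0,"z": 0,"wx": 0,"wy": 0,"wz": 0},
    {"x": 0,"y": 0,"z": 0,"wx": 0,"wy": 0,"wz": 0},
    {"x": 0,"y": 0,"z": 0,"wx": 0,"wy": 0,"wz": 0},
    {"x": 0,"y": 0,"z": 0,"wx": 0,"wy": 0,"wz": 0},
    {"x": 0,"y": 0,"z": 0,"wx": 0,"wy": 0,"wz": 0},
    {"x": 0,"y": 0,"z": 0,"wx": 0,"wy": 0,"wz": 0}
  ]
}}

```text
time: 21.0
tcp_pos: [0.5448, 0.1525, 0.1111]
tool_rot: [3.139, -0.006, 0.016]
contact_force: [1.3, 0.3, 0.9]
grip_width: 0.878
```

Request:
{"api": "servo_tool", "payload": {
  "steps": [
    {"x": 0,"y": 0,"z": -3,"wx": 0,"wy": 0,"wz": 0},
    {"x": 0,"y": 0,"z": -10,"wx": 0,"wy": 0,"wz": 0},
    {"x": 0,"y": 0,"z": -20,"wx": 0,"wy": 0,"wz": 0},
    {"x": 0,"y": 0,"z": -40,"wx": 0,"wy": 0,"wz": 0},
    {"x": 0,"y": 0,"z": -60,"wx": 0,"wy": 0,"wz": 0},
    {"x": 0,"y": 0,"z": -90,"wx": 0,"wy": 0,"wz": 0},
    {"x": 0,"y": 0,"z": -120,"wx": 0,"wy": 0,"wz": 0},
    {"x": 0,"y": 0,"z": -150,"wx": 0,"wy": 0,"wz": 0},
    {"x": 0,"y": 0,"z": -160,"wx": 0,"wy": 0,"wz": 0},
    {"x": 0,"y": 0,"z": -160,"wx": 0,"wy": 0,"wz": 0}
  ]
}}

```text
time: 22.25
tcp_pos: [0.5442, 0.1529, 0.2719]
tool_rot: [3.14, -0.008, 0.016]
contact_force: [0.5, -0.4, -0.3]
grip_width: 0.876
```

```bash
python3 - <<'E'
from h import *
for n in('scene','top'):
    c=cam(n); px=c['pixels']; W=cloud(c); hsv=cv2.cvtColor(px,cv2.COLOR_RGB2HSV)
    if n=='scene': cv2.imwrite('pics/rel.png',cv2.resize(px[130:290,230:400,::-1],None,fx=3.7,fy=3.7,interpolation=cv2.INTER_CUBIC))
    H,S,V=[hsv[...,i].astype(int) for i in range(3)]; x,y,z=np.nan_to_num(W).transpose(2,0,1)
    m=(np.hypot(x-.5465,y-.153)<.12)&(z>.1)&(z<.15); yl=m&(H>18)&(H<34)&(S>140); rect(c,yl,.126,n+' yellow')
    p=W[yl]; 
    if len(p)>9: print('z',np.median(p[:,2]),'slopes',np.linalg.lstsq(np.c_[p[:,:2]-p[:,:2].mean(0),np.ones(len(p))],p[:,2],rcond=None)[0].round(3))
E
```

```text
scene yellow 571 mean mm [546.9 152.8] len [126.5  49.3] ang 1.2 rect [546.  152.3] [126.1  49.6] 0.7
z 0.12478944312568055 slopes [0.002 0.011 0.125]
top yellow 212 mean mm [511.4 156.4] len [60.2 32.7] ang 175.7 rect [514.3 154.7] [68.  35.2] 0.7
z 0.12538149856835085 slopes [-0.005 -0.003  0.125]
```

View pics/rel.png

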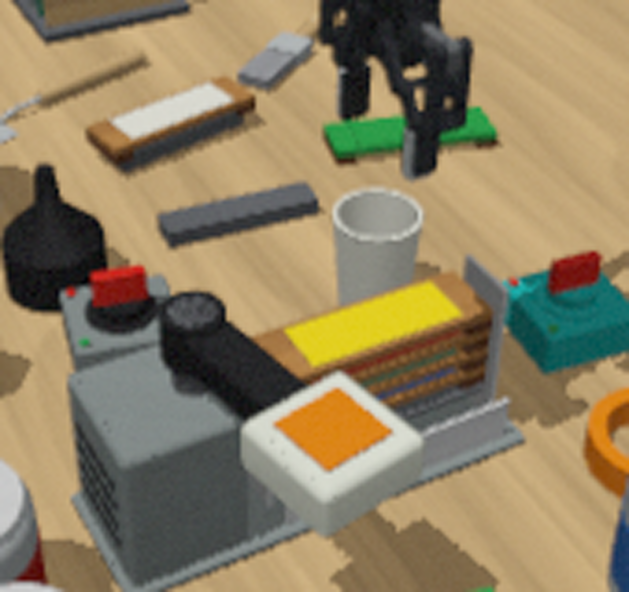

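The board lies square and level on the pile: centre (0.547,0.153), against (0.547,0.152) for the red board beneath it. Next I check for free space behind the hood for the return push.

```bash
python3 - <<'E'
from h import *
import numpy as np
for n in('scene','top'):
    W=np.load(n+'0.npy'); x,y,z=W.transpose(2,0,1)
    for X in(.66,.70,.74,.78,.82):
        print(n,X,[ (Y, float(np.nanmax(np.r_[0,z[(abs(x-X)<.02)&(abs(y-Y)<.02)]]).round(3))) for Y in(.23,.27,.31,.35,.39)])
E
```

```text
scene 0.66 [(0.23, 0.005), (0.27, 0.002), (0.31, 0.021), (0.35, 0.022), (0.39, 0.003)]
scene 0.7 [(0.23, 0.009), (0.27, 0.018), (0.31, 0.021), (0.35, 0.022), (0.39, 0.003)]
scene 0.74 [(0.23, 0.008), (0.27, 0.003), (0.31, 0.019), (0.35, 0.021), (0.39, 0.003)]
scene 0.78 [(0.23, 0.006), (0.27, 0.003), (0.31, 0.003), (0.35, 0.003), (0.39, 0.003)]
scene 0.82 [(0.23, 0.12), (0.27, 0.122), (0.31, 0.123), (0.35, 0.121), (0.39, 0.122)]
top 0.66 [(0.23, 0.007), (0.27, 0.007), (0.31, 0.025), (0.35, 0.024), (0.39, 0.006)]
top 0.7 [(0.23, 0.005), (0.27, 0.01), (0.31, 0.023), (0.35, 0.023), (0.39, 0.009)]
top 0.74 [(0.23, 0.005), (0.27, 0.009), (0.31, 0.006), (0.35, 0.009), (0.39, 0.006)]
top 0.78 [(0.23, 0.007), (0.27, 0.006), (0.31, 0.007), (0.35, 0.007), (0.39, 0.005)]
top 0.82 [(0.23, 0.123), (0.27, 0.125), (0.31, 0.125), (0.35, 0.123), (0.39, 0.125)]
```

Request:
{"api": "servo_tool", "payload": {
  "gripper": 0,
  "steps": [
    {"x": 25,"y": -20,"z": -10,"wx": 0,"wy": 0,"wz": 0},
    {"x": 65,"y": -53,"z": -15,"wx": 0,"wy": 0,"wz": 0},
    {"x": 105,"y": -86,"z": -15,"wx": 0,"wy": 0,"wz": 0},
    {"x": 145,"y": -120,"z": -15,"wx": 0,"wy": 0,"wz": 0},
    {"x": 178,"y": -147,"z": -15,"wx": 0,"wy": 0,"wz": 0},
    {"x": 187,"y": -153,"z": 0,"wx": 0,"wy": 0,"wz": 0},
    {"x": 187,"y": -153,"z": 30,"wx": 0,"wy": 0,"wz": 0},
    {"x": 187,"y": -153,"z": 65,"wx": 0,"wy": 0,"wz": 0},
    {"x": 187,"y": -153,"z": 95,"wx": 0,"wy": 0,"wz": 0},
    {"x": 187,"y": -153,"z": 104,"wx": 0,"wy": 0,"wz": 0}
  ]
}}

```text
time: 23.6
tcp_pos: [0.7244, 0.3065, 0.1603]
tool_rot: [3.136, 0.006, 0.016]
contact_force: [-0.8, -0.7, -0.7]
grip_width: 0.002
```

Request:
{"api": "servo_tool", "payload": {
  "steps": [
    {"x": -10,"y": 0,"z": -6,"wx": 0,"wy": 0,"wz": 0},
    {"x": -24,"y": 0,"z": -7,"wx": 0,"wy": 0,"wz": 0},
    {"x": -40,"y": 1,"z": -7,"wx": 0,"wy": 0,"wz": 0},
    {"x": -56,"y": 2,"z": -7,"wx": 0,"wy": 0,"wz": 0},
    {"x": -70,"y": 4,"z": -7,"wx": 0,"wy": 0,"wz": 0},
    {"x": -85,"y": 8,"z": -7,"wx": 0,"wy": 0,"wz": 0},
    {"x": -100,"y": 14,"z": -7,"wx": 0,"wy": 0,"wz": 0},
    {"x": -112,"y": 20,"z": -7,"wx": 0,"wy": 0,"wz": 0},
    {"x": -125,"y": 28,"z": -7,"wx": 0,"wy": 0,"wz": 0},
    {"x": -137,"y": 37,"z": -7,"wx": 0,"wy": 0,"wz": 0}
  ]
}}

```text
time: 24.85
tcp_pos: [0.5882, 0.2675, 0.17]
tool_rot: [3.137, 0.003, 0.016]
contact_force: [0.5, 0.5, -0.3]
grip_width: 0.001
```

Request:
{"api": "servo_tool", "payload": {
  "steps": [
    {"x": -11,"y": 10,"z": 0,"wx": 0,"wy": 0,"wz": 0},
    {"x": -20,"y": 21,"z": 0,"wx": 0,"wy": 0,"wz": 0},
    {"x": -29,"y": 33,"z": 0,"wx": 0,"wy": 0,"wz": 0},
    {"x": -34,"y": 42,"z": 0,"wx": 0,"wy": 0,"wz": 0},
    {"x": -39,"y": 50,"z": 0,"wx": 0,"wy": 0,"wz": 0},
    {"x": -42,"y": 56,"z": 0,"wx": 0,"wy": 0,"wz": 0},
    {"x": -43,"y": 58,"z": 0,"wx": 0,"wy": 0,"wz": 0},
    {"x": -43,"y": 60,"z": 0,"wx": 0,"wy": 0,"wz": 0},
    {"x": -43,"y": 60,"z": 0,"wx": 0,"wy": 0,"wz": 0},
    {"x": -43,"y": 60,"z": 0,"wx": 0,"wy": 0,"wz": 0}
  ]
}}

```text
time: 26.1
tcp_pos: [0.5463, 0.2067, 0.1703]
tool_rot: [3.136, 0.003, 0.016]
contact_force: [0.2, 0.0, -0.5]
grip_width: 0.002
```

```bash
cat > hood.py <<'E'
from h import *
c=cam('scene'); px=c['pixels']; W=cloud(c); hsv=cv2.cvtColor(px,cv2.COLOR_RGB2HSV)
H,S,V=[hsv[...,i].astype(int) for i in range(3)]; x,y,z=np.nan_to_num(W).transpose(2,0,1)
rect(c,(H>4)&(H<20)&(S>170)&(z>.175)&(z<.2)&(y>.05),.189,'patch')
k=((H<6)|(H>174))&(S>150)&(abs(x-.665)<.06)&(abs(y+.04)<.06); rect(c,k&(z>.076),.081,'knob'); print(W[k&(z>.076)].mean(0))
rect(c,(H>18)&(H<34)&(S>140)&(z>.1)&(z<.15)&(y>.05)&(x<.7),.125,'yellow')
print(sensors.get_obs()['contact_force'])
E
python3 hood.py
```

```text
patch 110 mean mm [556.5 151.1] len [48.5 25.2] ang 83.0 rect [555.1 151.6] [47.1 27.4] 87.0
knob 42 mean mm [669.9 -37.9] len [43.6 13.8] ang 168.6 rect [670.3 -37.7] [13.5 42.2] 79.1
[ 0.66919486 -0.03990447  0.07937316]
yellow 211 mean mm [579.4 159.4] len [70.2 37. ] ang 163.9 rect [570.7 156.4] [75.2 39.8] 0.4
[0.34519501 0.34049768 0.56928651]
```

The hood looks home: its patch is at y=0.1515 on the pile's line at 0.1525. I push a few mm more to feel the stop.

Request:
{"api": "servo_tool", "payload": {
  "steps": [
    {"x": 0,"y": 1,"z": 0,"wx": 0,"wy": 0,"wz": 0},
    {"x": 0,"y": 2,"z": 0,"wx": 0,"wy": 0,"wz": 0},
    {"x": 0,"y": 3,"z": 0,"wx": 0,"wy": 0,"wz": 0},
    {"x": 0,"y": 3,"z": 0,"wx": 0,"wy": 0,"wz": 0},
    {"x": 0,"y": 3,"z": 0,"wx": 0,"wy": 0,"wz": 0},
    {"x": 0,"y": 3,"z": 0,"wx": 0,"wy": 0,"wz": 0},
    {"x": 0,"y": 3,"z": 0,"wx": 0,"wy": 0,"wz": 0},
    {"x": 0,"y": 3,"z": 0,"wx": 0,"wy": 0,"wz": 0},
    {"x": 0,"y": 3,"z": 0,"wx": 0,"wy": 0,"wz": 0},
    {"x": 0,"y": 3,"z": 0,"wx": 0,"wy": 0,"wz": 0}
  ]
}}

```text
time: 27.4
tcp_pos: [0.5461, 0.2056, 0.1704]
tool_rot: [3.14, 0.002, 0.016]
contact_force: [0.0, 6.4, -0.4]
grip_width: -0.001
```

```bash
python3 -c "
from h import *
o=sensors.get_obs();print(o['joint_positions'].round(3),o['tool_rot'])"
```

```text
[ 2.860e-01  3.050e-01  1.788e+00 -1.000e-03  1.051e+00  1.841e+00] [3.13976549e+00 2.39432040e-03 1.59799132e-02]
```

The arithmetic for the last joint (j6 = j1 + 1.571 − yaw) shows that a direct grasp would run into its range during the twist. I'll grasp with the tool half a turn round.

Request:
{"api": "servo_tool", "payload": {
  "gripper": 40,
  "steps": [
    {"x": 0,"y": -12,"z": 0,"wx": 0,"wy": 0,"wz": 0},
    {"x": 0,"y": -35,"z": -20,"wx": 0,"wy": 0,"wz": 0},
    {"x": 0,"y": -35,"z": -70,"wx": 0,"wy": 0,"wz": -9},
    {"x": 0,"y": -20,"z": -120,"wx": 0,"wy": 0,"wz": -19},
    {"x": 20,"y": 25,"z": -130,"wx": 0,"wy": 0,"wz": -29},
    {"x": 45,"y": 75,"z": -130,"wx": 0,"wy": 0,"wz": -39},
    {"x": 70,"y": 125,"z": -130,"wx": 0,"wy": 0,"wz": -49},
    {"x": 95,"y": 172,"z": -130,"wx": 0,"wy": 0,"wz": -59},
    {"x": 110,"y": 215,"z": -120,"wx": 0,"wy": 0,"wz": -69},
    {"x": 119,"y": 246,"z": -110,"wx": 0,"wy": 0,"wz": -79}
  ]
}}

```text
time: 28.65
tcp_pos: [0.6701, -0.0409, 0.2802]
tool_rot: [-3.14, 0.004, 1.399]
contact_force: [0.0, 1.1, -0.1]
grip_width: 0.47
```

```bash
python3 -c "
from h import *
o=sensors.get_obs();print(o['tcp_pos'],o['joint_positions'].round(3),o['tool_rot'])"; python3 hood.py
```

```text
[ 0.670056   -0.04089136  0.28023123] [-0.124  0.366  1.473 -0.004  1.304  0.049] [-3.14014435  0.00399488  1.39930994]
patch 206 mean mm [545.1 150.8] len [48.6 46.3] ang 22.3 rect [545.5 150.7] [47. 47.] 0.5
knob 45 mean mm [670.5 -37.5] len [43.5 14.6] ang 170.0 rect [670.4 -37.3] [14.3 42.2] 79.1
[ 0.66976874 -0.03968071  0.07926283]
yellow 286 mean mm [560.8 161.5] len [127.7  34.1] ang 172.4 rect [545.2 156.2] [126.3  39.8] 0.4
[ 1.93183945 -2.64112188 -1.06619712]
```

Request:
{"api": "servo_tool", "payload": {
  "steps": [
    {"x": 0,"y": 0,"z": 5,"wx": 0,"wy": 0,"wz": -9},
    {"x": 0,"y": 0,"z": 15,"wx": 0,"wy": 0,"wz": -19},
    {"x": 0,"y": 0,"z": 30,"wx": 0,"wy": 0,"wz": -29},
    {"x": 0,"y": 0,"z": 50,"wx": 0,"wy": 0,"wz": -39},
    {"x": 0,"y": 0,"z": 70,"wx": 0,"wy": 0,"wz": -49},
    {"x": 0,"y": 0,"z": 90,"wx": 0,"wy": 0,"wz": -59},
    {"x": 0,"y": 0,"z": 110,"wx": 0,"wy": 0,"wz": -69},
    {"x": 0,"y": 0,"z": 130,"wx": 0,"wy": 0,"wz": -79},
    {"x": 0,"y": 0,"z": 145,"wx": 0,"wy": 0,"wz": -88},
    {"x": 0,"y": 0,"z": 150,"wx": 0,"wy": 0,"wz": -88}
  ]
}}

```text
time: 29.95
tcp_pos: [0.6684, -0.0457, 0.1267]
tool_rot: [-3.133, -0.005, 2.936]
contact_force: [-0.0, -0.5, 0.6]
grip_width: 0.469
```

```bash
python3 - <<'E'
from h import *
o=sensors.get_obs(); print(o['tcp_pos'],o['joint_positions'].round(3),o['tool_rot'])
ims=[]
c=cam('scene'); im=c['pixels'][:,:,::-1][150:270,215:375]; cv2.imwrite('pics/k1.png',cv2.resize(im,None,fx=4.5,fy=4.5,interpolation=cv2.INTER_CUBIC))
E
```

```text
[ 0.66844128 -0.04574726  0.12668507] [-0.129  0.511  1.593 -0.01   1.044 -1.489] [-3.13278365 -0.00497905  2.93556265]
```

View pics/k1.png

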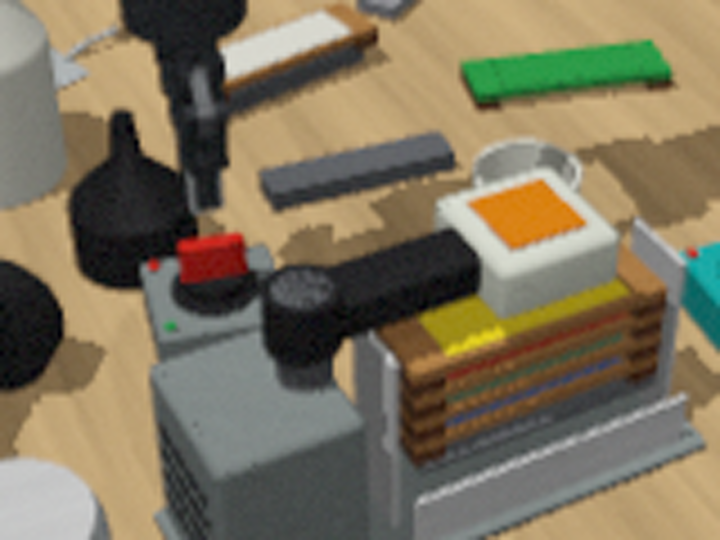

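The hood is home, the knob bar is at crop (212,258) and the fingers are above it. I correct y by 6 mm and go down around the bar.

Request:
{"api": "servo_tool", "payload": {
  "steps": [
    {"x": 1,"y": 3,"z": 0,"wx": 0,"wy": 0,"wz": 0},
    {"x": 1,"y": 6,"z": 5,"wx": 0,"wy": 0,"wz": 0},
    {"x": 1,"y": 6,"z": 15,"wx": 0,"wy": 0,"wz": 0},
    {"x": 1,"y": 6,"z": 28,"wx": 0,"wy": 0,"wz": 0},
    {"x": 1,"y": 6,"z": 42,"wx": 0,"wy": 0,"wz": 0},
    {"x": 1,"y": 6,"z": 54,"wx": 0,"wy": 0,"wz": 0},
    {"x": 1,"y": 6,"z": 60,"wx": 0,"wy": 0,"wz": 0},
    {"x": 1,"y": 6,"z": 60,"wx": 0,"wy": 0,"wz": 0},
    {"x": 1,"y": 6,"z": 60,"wx": 0,"wy": 0,"wz": 0},
    {"x": 1,"y": 6,"z": 60,"wx": 0,"wy": 0,"wz": 0}
  ]
}}

```text
time: 31.25
tcp_pos: [0.6691, -0.0402, 0.0674]
tool_rot: [-3.133, -0.003, 2.935]
contact_force: [-0.3, -0.4, 0.1]
grip_width: 0.469
```

Request:
{"api": "servo_tool", "payload": {
  "gripper": 14.5,
  "steps": [
    {"x": 0,"y": 0,"z": 0,"wx": 0,"wy": 0,"wz": 0},
    {"x": 0,"y": 0,"z": 0,"wx": 0,"wy": 0,"wz": 0},
    {"x": 0,"y": 0,"z": 0,"wx": 0,"wy": 0,"wz": 0},
    {"x": 0,"y": 0,"z": 0,"wx": 0,"wy": 0,"wz": 0},
    {"x": 0,"y": 0,"z": 0,"wx": 0,"wy": 0,"wz": 0},
    {"x": 0,"y": 0,"z": 0,"wx": 0,"wy": 0,"wz": 0},
    {"x": 0,"y": 0,"z": 0,"wx": 0,"wy": 0,"wz": 0},
    {"x": 0,"y": 0,"z": 0,"wx": 0,"wy": 0,"wz": 0},
    {"x": 0,"y": 0,"z": 0,"wx": 0,"wy": 0,"wz": 0},
    {"x": 0,"y": 0,"z": 0,"wx": 0,"wy": 0,"wz": 0}
  ]
}}

```text
time: 32.5
tcp_pos: [0.6694, -0.0407, 0.0678]
tool_rot: [-3.132, -0.002, 2.935]
contact_force: [-0.2, -5.6, 4.1]
grip_width: 0.172
```

Request:
{"api": "servo_tool", "payload": {
  "steps": [
    {"x": 0,"y": -1,"z": 0,"wx": 0,"wy": 0,"wz": 6},
    {"x": 0,"y": -1,"z": 0,"wx": 0,"wy": 0,"wz": 14},
    {"x": 0,"y": -1,"z": 0,"wx": 0,"wy": 0,"wz": 22},
    {"x": 0,"y": -1,"z": 0,"wx": 0,"wy": 0,"wz": 31},
    {"x": 0,"y": -1,"z": 0,"wx": 0,"wy": 0,"wz": 40},
    {"x": 0,"y": -1,"z": 0,"wx": 0,"wy": 0,"wz": 48},
    {"x": 0,"y": -1,"z": 0,"wx": 0,"wy": 0,"wz": 56},
    {"x": 0,"y": -1,"z": 0,"wx": 0,"wy": 0,"wz": 63},
    {"x": 0,"y": -1,"z": 0,"wx": 0,"wy": 0,"wz": 66},
    {"x": 0,"y": -1,"z": 0,"wx": 0,"wy": 0,"wz": 66}
  ]
}}

```text
time: 33.75
tcp_pos: [0.6677, -0.0442, 0.0678]
tool_rot: [-3.131, 0.01, 1.784]
contact_force: [-3.2, -9.8, 5.1]
grip_width: 0.173
```

```bash
python3 -c "
from h import *
o=sensors.get_obs();print(o['tcp_pos'],o['tool_rot'],o['contact_force'],o['torque'],o['joint_torque'][5])"; python3 hood.py
```

```text
[ 0.66767265 -0.04423349  0.06776777] [-3.13129316  0.01044411  1.78437054] [-3.18320752 -9.82547261  5.0932588 ] [-1.5295305   0.64851447  0.21197284] 0.2561392541974783
patch 206 mean mm [545.3 151. ] len [49.  46.3] ang 23.8 rect [545.5 150.7] [47. 47.] 0.5
knob 27 mean mm [665.9 -30.7] len [30.8 13. ] ang 93.7 rect [667.5 -30.4] [14.3 31.8] 8.0
[ 0.66546086 -0.03203978  0.07989937]
yellow 285 mean mm [561.  161.5] len [126.9  34. ] ang 172.2 rect [545.2 156.2] [126.3  39.8] 0.4
[-3.99705655 -9.15290541  5.00543308]
```

Request:
{"api": "servo_tool", "payload": {
  "steps": [
    {"x": 1,"y": 0,"z": 0,"wx": 0,"wy": 0,"wz": 2},
    {"x": 2,"y": 0,"z": 0,"wx": 0,"wy": 0,"wz": 4},
    {"x": 3,"y": 0,"z": 0,"wx": 0,"wy": 0,"wz": 6},
    {"x": 3,"y": 0,"z": 0,"wx": 0,"wy": 0,"wz": 8},
    {"x": 3,"y": 0,"z": 0,"wx": 0,"wy": 0,"wz": 10},
    {"x": 3,"y": 0,"z": 0,"wx": 0,"wy": 0,"wz": 12},
    {"x": 3,"y": 0,"z": 0,"wx": 0,"wy": 0,"wz": 12},
    {"x": 3,"y": 0,"z": 0,"wx": 0,"wy": 0,"wz": 12},
    {"x": 3,"y": 0,"z": 0,"wx": 0,"wy": 0,"wz": 12},
    {"x": 3,"y": 0,"z": 0,"wx": 0,"wy": 0,"wz": 12}
  ]
}}

```text
time: 35.05
tcp_pos: [0.667, -0.0441, 0.0678]
tool_rot: [-3.133, 0.017, 1.578]
contact_force: [-1.0, -9.6, 3.3]
grip_width: 0.171
```

```bash
python3 -c "
from h import *
o=sensors.get_obs();print(o['tcp_pos'],o['tool_rot'],o['contact_force'],o['torque'],o['joint_torque'][5])"; python3 hood.py|sed -n 2,3p
```

```text
[ 0.66696782 -0.04413042  0.06782901] [-3.13345806  0.01722644  1.57845275] [-1.02005839 -9.63321579  3.25425688] [-1.59772411  0.14799279  0.56274057] 0.5470483191311359
knob 33 mean mm [668.  -32.7] len [38.3 12.8] ang 89.3 rect [668.3 -37. ] [12.8 42.7] 1.7
[ 0.66728106 -0.03467571  0.07937712]
```

Request:
{"api": "servo_tool", "payload": {
  "steps": [
    {"x": 0,"y": 0,"z": 0,"wx": 0,"wy": 0,"wz": 2},
    {"x": 0,"y": 0,"z": 0,"wx": 0,"wy": 0,"wz": 4},
    {"x": 0,"y": 0,"z": 0,"wx": 0,"wy": 0,"wz": 4},
    {"x": 0,"y": 0,"z": 0,"wx": 0,"wy": 0,"wz": 4},
    {"x": 0,"y": 0,"z": 0,"wx": 0,"wy": 0,"wz": 4},
    {"x": 0,"y": 0,"z": 0,"wx": 0,"wy": 0,"wz": 4},
    {"x": 0,"y": 0,"z": 0,"wx": 0,"wy": 0,"wz": 4},
    {"x": 0,"y": 0,"z": 0,"wx": 0,"wy": 0,"wz": 4},
    {"x": 0,"y": 0,"z": 0,"wx": 0,"wy": 0,"wz": 4},
    {"x": 0,"y": 0,"z": 0,"wx": 0,"wy": 0,"wz": 4}
  ]
}}

```text
time: 36.35
tcp_pos: [0.6669, -0.0443, 0.0679]
tool_rot: [-3.134, 0.019, 1.512]
contact_force: [-1.2, -5.3, 4.2]
grip_width: 0.176
```

```bash
python3 -c "
from h import *
o=sensors.get_obs();print(o['tcp_pos'],o['tool_rot'],o['contact_force'],o['torque'],o['joint_torque'][5])"; python3 hood.py|sed -n 2,3p
```

```text
[ 0.66691728 -0.04433024  0.0679044 ] [-3.13449932  0.01898871  1.51167011] [-1.15501319 -5.27529008  4.15764408] [-0.6729536   0.16097955  1.38014853] 1.387517787516117
knob 34 mean mm [668.3 -31.8] len [38.  13.3] ang 90.6 rect [668.3 -36.3] [44. 14.] 89.4
[ 0.66759154 -0.033778    0.07939796]
```

The torque rose from 0.21 to 0.56 to 1.38 N m and the bar stopped turning, so it is at the hard stop. I turn back, then let go.

Request:
{"api": "servo_tool", "payload": {
  "steps": [
    {"x": 0,"y": 0,"z": 0,"wx": 0,"wy": 0,"wz": -6},
    {"x": 0,"y": 0,"z": 0,"wx": 0,"wy": 0,"wz": -15},
    {"x": 0,"y": 0,"z": 0,"wx": 0,"wy": 0,"wz": -25},
    {"x": 0,"y": 0,"z": 0,"wx": 0,"wy": 0,"wz": -35},
    {"x": 0,"y": 0,"z": 0,"wx": 0,"wy": 0,"wz": -45},
    {"x": 0,"y": 0,"z": 0,"wx": 0,"wy": 0,"wz": -55},
    {"x": 0,"y": 0,"z": 0,"wx": 0,"wy": 0,"wz": -65},
    {"x": 0,"y": 0,"z": 0,"wx": 0,"wy": 0,"wz": -74},
    {"x": 0,"y": 0,"z": 0,"wx": 0,"wy": 0,"wz": -80},
    {"x": 0,"y": 0,"z": 0,"wx": 0,"wy": 0,"wz": -80}
  ]
}}

```text
time: 37.65
tcp_pos: [0.6665, -0.0423, 0.067]
tool_rot: [-3.125, -0.005, 2.904]
contact_force: [-0.2, 2.8, -0.1]
grip_width: 0.168
```

Request:
{"api": "servo_tool", "payload": {
  "gripper": 60,
  "steps": [
    {"x": 0,"y": 0,"z": 0,"wx": 0,"wy": 0,"wz": 0},
    {"x": 0,"y": 0,"z": 0,"wx": 0,"wy": 0,"wz": 0},
    {"x": 0,"y": 0,"z": 0,"wx": 0,"wy": 0,"wz": 0},
    {"x": 0,"y": 0,"z": 0,"wx": 0,"wy": 0,"wz": 0},
    {"x": 0,"y": 0,"z": -5,"wx": 0,"wy": 0,"wz": 0},
    {"x": 0,"y": 0,"z": -20,"wx": 0,"wy": 0,"wz": 0},
    {"x": 0,"y": 0,"z": -50,"wx": 0,"wy": 0,"wz": 0},
    {"x": 0,"y": 0,"z": -90,"wx": 0,"wy": 0,"wz": 0},
    {"x": 0,"y": 0,"z": -130,"wx": 0,"wy": 0,"wz": 0},
    {"x": 0,"y": 0,"z": -160,"wx": 0,"wy": 0,"wz": 0}
  ]
}}

```text
time: 38.9
tcp_pos: [0.669, -0.04, 0.2309]
tool_rot: [-3.125, -0.001, 2.904]
contact_force: [0.4, -0.1, 0.2]
grip_width: 0.705
```

```bash
python3 hood.py; python3 - <<'E'
from h import *
c=cam('scene'); save(c,'end.png'); o=sensors.get_obs(); print(o['time'],o['tcp_pos'],o['contact_force'])
E
```

```text
patch 208 mean mm [545.2 151. ] len [48.9 46.4] ang 27.6 rect [545.5 150.7] [47. 47.] 0.5
knob 46 mean mm [670.  -37.1] len [42.9 15.7] ang 168.2 rect [670.7 -35.7] [17.5 42.2] 79.1
[ 0.66922069 -0.03936841  0.07920108]
yellow 283 mean mm [561.2 161.4] len [126.   33.9] ang 172.0 rect [545.2 156.2] [126.2  39.8] 0.4
[ 1.50153009 -0.90420833  3.09598116]
39.0 [ 0.67140232 -0.0402705   0.23390188] [ 0.05944965 -0.16843836 -0.01918238]
```

View pics/end.png

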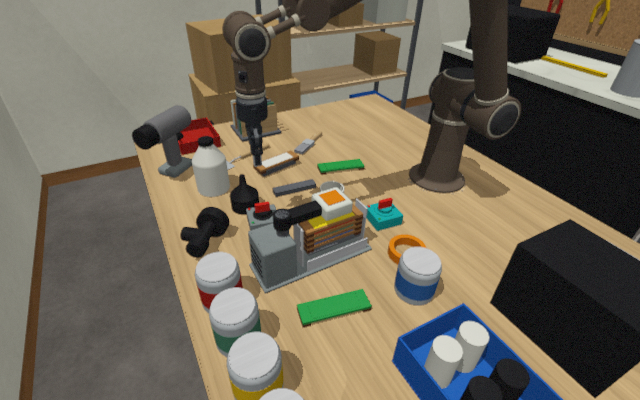

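The knob bar is back at its rest angle (168–169°, same as at the start). The hood patch at (334,200) is home, the yellow board lies under it, and the bystanders look undisturbed. I'm handing in.

```bash
python3 -c "
from plant import hand_in; print(hand_in())"
```

```text
the job is handed in; nothing more can be done
None
```

The job is handed in after about 39 s of the 72 s allowed; `hand_in()` gave no verdict.

- **Hood aside:** I pushed it to about 1.35 rad, clear of the pile.
- **Board laid:** I held the yellow board by its long edges and lowered it until I felt it touch. The vertical force went from about -1.3 to +1.5 N, then +3.6 N after one more millimetre, and then I let go.
- **Board check:** after release it measured (0.547, 0.153) m against (0.547, 0.152) m for the board beneath, level within about 0.01 rad and in line within about 0.02 rad. Once the hood was home, only part of the board could be seen. That visible part did not move.
- **Hood home:** I pushed it back until I felt 6.4 N at its stop, and its patch ended within about 2 mm of the pile's line.
- **Start knob:** I twisted it until the torque rose sharply (0.21, 0.56, then 1.38 N m). It then went back to its rest angle: 168° measured, against 169° at the start.

**Checks that disagreed or stayed open:**
- **Cameras:** the two differed by 4–5 mm in x. I relied on the scene camera, which matched the fingertips, and on relative measurements.
- **Sideways force at touchdown:** I saw up to -3 N along x and did not find the cause. It was gone after release.
- **Knob turn:** the camera read about 78°, more than the 69° to the stop. The bar was partly hidden then, so I went by the torque.
- **Bystanders:** I checked the other objects only by eye in the last picture. None looked moved.

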